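# Size the spacer rings on the stepped mandrel and sort them into bays

## Task

Size the loose steel spacer rings: slide every one down the stepped mandrel until it stops level on its own step, so that they all sit on the mandrel together, then press the record button fully down and let it go. After that take the rings off and lay each one flat in the sorting bay that has as many dots as the step it stopped at (one dot is the lowest step), pushed snug into the corner against both stops, and leave the other things on the bench alone.

Things in the scene. Friction and masses are not known exactly. Their poses are not given: they have to be found in the camera images.
- ring_large: The largest bare steel spacer ring, 58 mm outside diameter, 40 mm bore, 12 mm thick, about 130 g; it stops at step 1 of the mandrel and belongs in bay 1. Origin at the middle of the ring (in the centre of the bore, half way through the thickness); z is the ring's axis, and either face may be up. None if this ring is absent today.
- ring_medium: The medium bare steel spacer ring, 48 mm outside diameter, 30 mm bore, 12 mm thick, about 104 g; it stops at step 2 of the mandrel and belongs in bay 2. Origin at the middle of the ring (in the centre of the bore, half way through the thickness); z is the ring's axis, and either face may be up. None if this ring is absent today.
- ring_small: The smallest bare steel spacer ring, 38 mm outside diameter, 20 mm bore, 12 mm thick, about 77 g; it stops at step 3 of the mandrel and belongs in bay 3. Origin at the middle of the ring (in the centre of the bore, half way through the thickness); z is the ring's axis, and either face may be up. None if this ring is absent today.
- mandrel: Fixed upright dark steel stepped mandrel, 96 mm high, on an 84 mm square foot 12 mm thick. Origin under the foot's centre, z up. Flat shoulders 45, 63, 81 mm above the bench, 48, 35, 25 mm across, marked just below by 1, 2, 3 white dots; the post above each tapers 37-35, 27-25, 17-7 mm. A ring passes the steps above and stops level on its own, 1.4 mm play; largest ring first, as smaller ones block it.
- step_1 (a point): Centre of the mandrel at the level of shoulder 1 (1 dot), 45 mm above the bench; z up. The large ring seated here has its middle 6 mm above this point.
- step_2 (a point): Centre of the mandrel at the level of shoulder 2 (2 dots), 63 mm above the bench; z up. The medium ring seated here has its middle 6 mm above this point.
- step_3 (a point): Centre of the mandrel at the level of shoulder 3 (3 dots), 81 mm above the bench; z up. The small ring seated here has its middle 6 mm above this point.
- record (a joint): Travel of the record button (m): 0 released, 0.006 fully down. A spring push button needing 4 N to go fully down; springs back by itself.
- record_top (a point): Centre of the top of the 28 mm red push-button cap, 43 mm above the bench when released; the cap stands on a fixed grey box 66 mm square and 25 mm high.
- bay_1: Fixed sorting bay with 1 white dot near its open -x, -y corner, for the large ring: wooden plate 110 (x) by 115 (y) by 6 mm. Origin under its centre. Aluminium stops 8 mm thick stand 10 mm above the plate: back stop along the whole +x edge; side stop at the +y edge, from the back stop 50 mm towards -x. The other two sides are open. The bays stand about 130 mm apart along y, in any order.
- bay_2: Fixed sorting bay with 2 white dots near its open -x, -y corner, for the medium ring: wooden plate 110 (x) by 115 (y) by 6 mm. Origin under its centre. Aluminium stops 8 mm thick stand 10 mm above the plate: back stop along the whole +x edge; side stop at the +y edge, from the back stop 50 mm towards -x. The other two sides are open. The bays stand about 130 mm apart along y, in any order.
- bay_3: Fixed sorting bay with 3 white dots near its open -x, -y corner, for the small ring: wooden plate 110 (x) by 115 (y) by 6 mm. Origin under its centre. Aluminium stops 8 mm thick stand 10 mm above the plate: back stop along the whole +x edge; side stop at the +y edge, from the back stop 50 mm towards -x. The other two sides are open. The bays stand about 130 mm apart along y, in any order.
- corner_1 (a point): Inner corner of bay 1, where the faces of its two stops meet, on the plate's top (6 mm above the bench); axes as the bay's: x towards the back stop, y towards the side stop, z up. The large ring, pushed against both stops, has its middle at x = y = -29 mm, z = 6 mm from here.
- corner_2 (a point): Inner corner of bay 2, where the faces of its two stops meet, on the plate's top (6 mm above the bench); axes as the bay's: x towards the back stop, y towards the side stop, z up. The medium ring, pushed against both stops, has its middle at x = y = -24 mm, z = 6 mm from here.
- corner_3 (a point): Inner corner of bay 3, where the faces of its two stops meet, on the plate's top (6 mm above the bench); axes as the bay's: x towards the back stop, y towards the side stop, z up. The small ring, pushed against both stops, has its middle at x = y = -19 mm, z = 6 mm from here.
- insulator_a: Bystander, leave alone: green glass insulator, bell shaped, 76 mm across at the foot, 100 mm high. Origin at the centre of its underside.
- insulator_b: Bystander, leave alone: green glass insulator, bell shaped, 76 mm across at the foot, 100 mm high. Origin at the centre of its underside.
- insulator_c: Bystander, leave alone: green glass insulator, bell shaped, 76 mm across at the foot, 100 mm high. Origin at the centre of its underside.
- wrench: Bystander, leave alone: steel open wrench 160 mm long lying flat along its x; origin at its middle, underside.
- screwdriver: Bystander, leave alone: screwdriver 190 mm long lying along its x; origin at its middle, underside.
- hardware_jar: Bystander, leave alone: closed glass jar, 66 mm across, 90 mm high; origin at the centre of its underside.
- screw_tin: Bystander, leave alone: flat aluminium tin, 48 mm across, 22 mm high; origin at the centre of its underside.
Not all that is in view belongs to the job. What is shaped like the mandrel but pink or red is not meant.

How it is judged:
By the outcome, as a careful person would: the job done as asked, in the order asked, and still so for the second after the job is handed in, with the robot touching nothing.
Of ring_large, ring_medium, ring_small only 2 to 3 are there at a start; the rules pass over those that are not, and their reading is None.
At some moment in a run one of ring_large, ring_medium, ring_small may be knocked a few centimetres aside while the robot is not near it.
Once in a run the grip may slacken for a moment while it holds something.
It also fails if it takes over 210 s, if anything falls off the work surface, if the arm or the gripper's body presses on something with over 40 N, if the wrist force passes 120 N, or if a joint passes its speed limit or range.

## Robot

A 6-joint arm with a two-finger parallel gripper is mounted at the origin on the work surface. World frame = base frame: x ahead of the robot, y to its left, z up, the work surface at z = 0. Lengths are in mm, angles in rad, forces in N, time in s.
With the tool pointing down it reaches from about 300 to 775 mm from the base axis. Payload 14.6 kg.
Tool frame: the origin (TCP) lies at the very end of the fingers, on their centre line; the grasp point (between the pads) lies 19 mm behind it; y points along the fingers, z is the direction in which the jaws open and shut, and the axes are right-handed (so a half turn about y gives the same grasp; the last joint's range is limited). The gripper opens to 94 mm and grips with 3 to 60 N. Pads are 16 mm wide; open, the fingers measure 119 mm over their backs; the gripper's body (75 mm by 177 mm) begins 78 mm behind the grasp point.
Start: joints at [-1.225, 0.3, 1.521, -0, 1.321, -0.067], TCP at [220.639, -503.793, 205.446] pointing down, gripper open.
Joint ranges: [-3.03, 3.03], [-0.79, 2.21], [0.23, 2.52], [-1.04, 4.18], [0, 3.07], [-2.55, 2.55]. Speed limits (rad/s): [2.22, 2.22, 2.57, 3.14, 3.14, 3.14].

## Interface

Orientations are given as [roll, pitch, yaw] about the fixed x, y, z axes, in that order (R = Rz(yaw) Ry(pitch) Rx(roll)).
In Python, from cell import monitor, optics, manip gives the robot as it stands.
- The arm moves only by the shell command python3 -m creep 'ROWS' [FORCE]. ROWS is JSON, a list of rows, each an object of numbers: "tx", "ty", "tz": the shift along the tool's x, y, z scaled (see below); "turn": the turn about the tool's y scaled (see below); "fingers": the finger opening in mm, from 0 to 94. In form: [{"tx": .., "ty": .., "tz": .., "turn": .., "fingers": ..}, ...]. A call has 1 to 20 rows; each row is the pose to reach, as a shift and turn from the pose measured when the call began, along the tool's axes at that moment, turning the shorter way round; what a row does not reach only later rows make up. The controller multiplies each number of a shift by 200 mm and each number of a turn by pi rad. A row lasts 1/10 s, in which the tool goes at most 50 mm and 8.59 degrees, less where a joint would pass 70% of its speed; a pose out of reach is approached as far as the arm can. A call with a number of a shift or a turn outside -1 to 1 is refused whole. A call with a gripper value outside its range is refused whole. The fingers move at their own pace and stop on an object; FORCE is the grip in N (left out, the last holds). Time passes only in rows, so rows that repeat a pose let the fingers close. It gives the time, the measured TCP pose, the force and the opening at its end, in the units of the state.
- monitor.read_state(): the state, without advancing time (a new reading comes with each control period).
- optics.camera(name): name is "scene" or "top"; returns a dict with "frame" (400x640x3 uint8, red, green, blue), "range_z" (400x640 float32, mm along the optical axis (not along the pixel's ray), 0 where there is no reading), "fx", "fy", "cx", "cy" (pixels), "R" (3x3) and "t" (3): a world point X has camera coordinates R X + t. Camera axes: x right, y down, z forward; pixel columns grow to the right and rows downward; lengths in mm; the calibration is good to about 2 mm. A picture is of the moment at which its call begins.
- manip.sign_off(): hands the job in, once; it reports no verdict.
The state is a dict: "clock": time; "joints": joint angles; "qd": joint speeds; "effort": joint torques, N m; "eef_pos": TCP position; "eef_rot": TCP orientation; "wrist_force": force on the tool from outside, world axes, zero at the start; "moment": the same for the moment, N m; "finger_gap": finger opening in mm.
Only numpy, scipy, OpenCV 4.12 (cv2) and the standard library are available. Lean on these libraries where they do the work, as an engineer would, in place of code of your own. Each camera call takes 0.05 s, during which the arm holds its last target.

## Working session

There is one attempt and no reset: what is moved stays moved. The work goes in short steps, Python scripts to look and compute and a shell command to move; the robot and the scene stay as the last step left them, time stands still between calls to the robot, and variables do not carry over. Pictures are saved under pics/ and viewed, and the job is handed in when it is done.

```bash
ls; mkdir -p pics; python3 - <<'E'
from cell import monitor, optics, manip
import cv2, numpy as np
s=monitor.read_state()
print({k:np.round(v,3).tolist() for k,v in s.items()})
for n in ("scene","top"):
    c=optics.camera(n)
    cv2.imwrite(f"pics/{n}0.png",c["frame"][:,:,::-1])
    np.savez(f"pics/{n}0.npz",**c)
    print(n,c["fx"],c["fy"],c["cx"],c["cy"],np.round(c["R"],4).tolist(),np.round(c["t"],1).tolist())
E
```

```text
pics
{'clock': 0.0, 'joints': [-1.225, 0.3, 1.522, 0.0, 1.321, -0.067], 'qd': [0.0, -0.001, 0.001, 0.001, 0.001, -0.0], 'effort': [-0.0, -53.18, -35.274, 0.071, 0.024, -0.0], 'eef_pos': [220.576, -503.547, 204.897], 'eef_rot': [-1.572, 0.0, -2.729], 'wrist_force': [-0.022, 0.308, 0.662], 'moment': [-0.044, -0.013, 0.003], 'finger_gap': 94.364}
scene 461.3881431518328 461.3881431518328 309.57588079297545 200.64112743201133 [[-0.8917, 0.4526, -0.0073], [0.2883, 0.5555, -0.78], [-0.349, -0.6976, -0.6258]] [505.2, -106.0, 1482.0]
top 394.65271832228694 394.65271832228694 320.99083991737774 201.095906828689 [[0.0234, -0.9994, -0.0242], [-0.9947, -0.0209, -0.1007], [0.1002, 0.0265, -0.9946]] [24.4, 565.4, 968.9]
```

View pics/scene0.png

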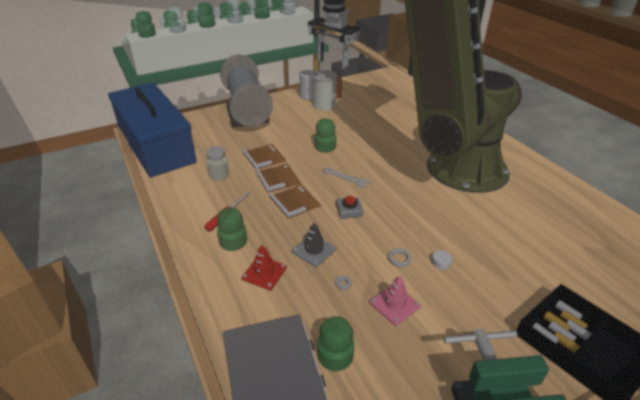

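View pics/top0.png

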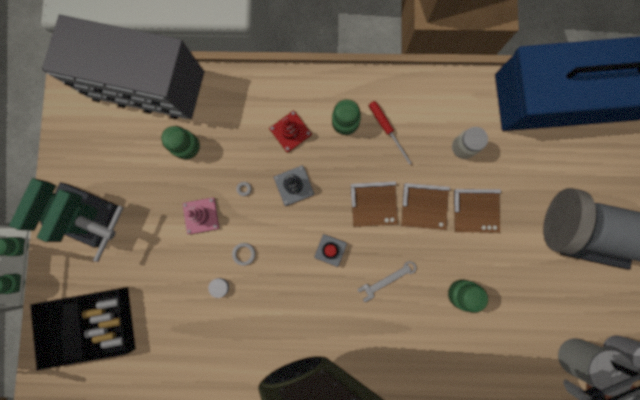

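Candidates: the rings are the bare rings at top px (243,254) and (245,188), while the tin at (218,288) is solid. For the mandrel, the dark post at (293,184) fits; red (291,131) and pink (201,215) don't. I'll check these in close crops.

```bash
cat > h.py <<'E'
import numpy as np, cv2
from cell import monitor, optics, manip
def pts(c):
    z=c["range_z"].astype(float); v,u=np.mgrid[0:z.shape[0],0:z.shape[1]]
    P=np.stack([(u-c["cx"])/c["fx"]*z,(v-c["cy"])/c["fy"]*z,z],-1)
    W=(P-np.asarray(c["t"]))@np.asarray(c["R"])
    W[z==0]=np.nan
    return W
def ray(c,u,v,h):
    R=np.asarray(c["R"]);o=-R.T@np.asarray(c["t"])
    d=R.T@np.array([(u-c["cx"])/c["fx"],(v-c["cy"])/c["fy"],1])
    return o+d*(h-o[2])/d[2]
def proj(c,X):
    p=np.asarray(c["R"])@np.asarray(X,float)+np.asarray(c["t"])
    return np.array([c["fx"]*p[0]/p[2]+c["cx"],c["fy"]*p[1]/p[2]+c["cy"]])
def crop(c,u0,v0,u1,v1,k,f):
    im=c["frame"][v0:v1,u0:u1,::-1]
    cv2.imwrite(f,cv2.resize(im,None,fx=k,fy=k,interpolation=cv2.INTER_CUBIC))
E
python3 - <<'E'
from h import *
T=dict(np.load("pics/top0.npz")); S=dict(np.load("pics/scene0.npz"))
crop(T,180,110,350,280,4,"pics/t1.png"); a=1
crop(T,340,170,510,240,4,"pics/t2.png")
crop(S,230,130,460,330,3,"pics/s1.png")
W=pts(T)
for n,(u,v) in dict(tin=(218,288),rL=(243,244),rS=(245,183),man=(293,184),foot=(281,195),btn=(331,251),b2=(375,205),b1=(425,205),b3=(477,210)).items(): print(n,np.round(W[v,u],1))
WS=pts(S); print(np.nanpercentile(W[280:330,140:190,2],[5,50,95]),np.round(WS[205:215,350:360,2].mean(),1))
E
```

```text
tin [341.1 290.3  21.5]
rL [452.  234.1  12.2]
rS [609.7 236.1  10.5]
man [599.3 104.   81.9]
foot [579.7 140.7  15.1]
btn [440.6   9.1  49.4]
b2 [ 560.  -101.9    4.2]
b1 [ 562.5 -229.5    6.7]
b3 [ 552.7 -362.8    3.1]
[-2.26267102  0.99547311  3.90802633] nan
```

```bash
ls pics
```

```text
s1.png
scene0.npz
scene0.png
t1.png
t2.png
top0.npz
top0.png
```

View pics/t1.png

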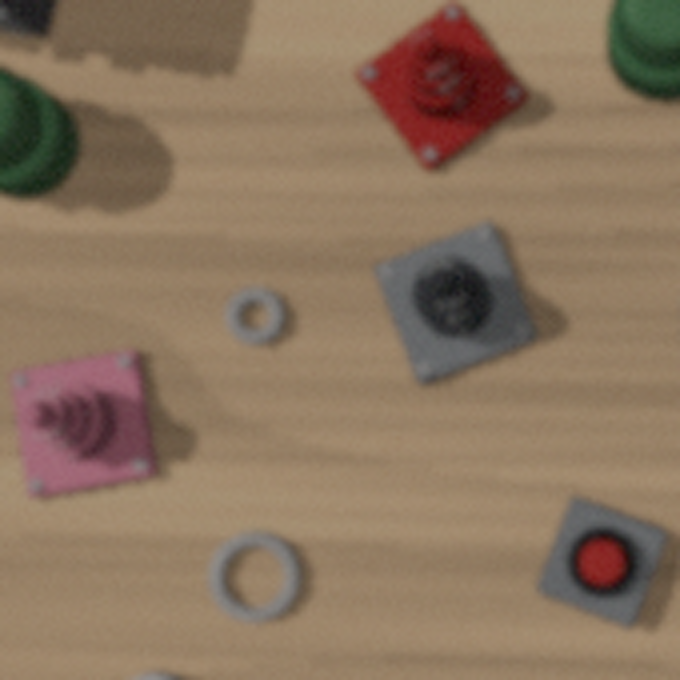

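View pics/t2.png

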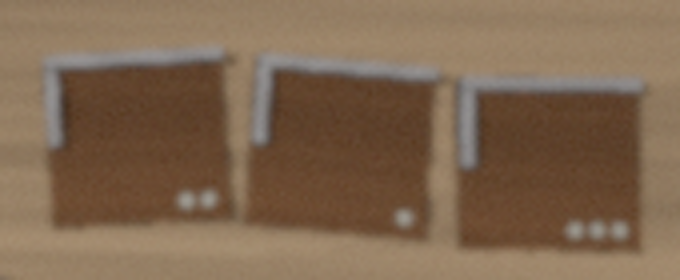

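View pics/s1.png

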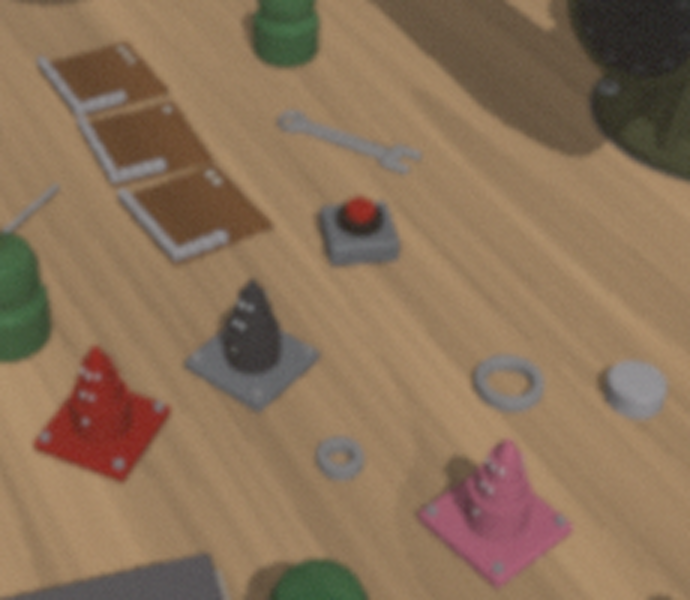

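Crops: large ring at top px (244,254), about 40 mm bore. Small ring at (244,189). The dark mandrel stands on a grey foot at (293,185). Bays left to right have 2, 1 and 3 dots. No medium ring is visible. Next I'll measure positions.

```bash
cat >> h.py <<'E'
def med(n,k=3):
    cs=[optics.camera(n) for _ in range(k)]
    c=cs[0]; c["frame"]=np.mean([x["frame"] for x in cs],0).astype(np.uint8); return c
def comp(c,box,f,up=8):
    """largest component of mask f(hsv float) in box, upsampled; returns contour in pixel coords, holes"""
    u0,v0,u1,v1=box
    im=cv2.resize(c["frame"][v0:v1,u0:u1],None,fx=up,fy=up,interpolation=cv2.INTER_CUBIC)
    m=(f(im.astype(int))).astype(np.uint8)*255
    cn,h=cv2.findContours(m,cv2.RETR_CCOMP,cv2.CHAIN_APPROX_NONE)
    i=max([k for k in range(len(cn)) if h[0][k][3]<0],key=lambda k:cv2.contourArea(cn[k]))
    conv=lambda q:(q.reshape(-1,2)+.5)/up-.5+np.array([u0,v0])
    hol=[conv(cn[k]) for k in range(len(cn)) if h[0][k][3]==i and cv2.contourArea(cn[k])>up*up*4]
    return conv(cn[i]),hol
def toW(c,q,h): return np.array([ray(c,u,v,h)[:2] for u,v in q])
gray=lambda im:(im[...,0]-im[...,2])<28
def ringpos(c,box,h=6):
    o,hol=comp(c,box,gray)
    w=toW(c,o,h); (x,y),r=cv2.minEnclosingCircle(w.astype(np.float32)); e=cv2.fitEllipse(w.astype(np.float32))
    out=[("outer",np.round(e[0],1),np.round(e[1],1))]
    for q in hol:
        e=cv2.fitEllipse(toW(c,q,h).astype(np.float32)); out.append(("bore",np.round(e[0],1),np.round(e[1],1)))
    return out
E
python3 - <<'E'
from h import *
T=med("top"); S=med("scene")
f=T["frame"].astype(int)
for (u,v) in [(243,244),(243,254),(230,270),(281,195),(293,184),(375,205),(375,184)]: print(u,v,f[v,u])
print(ringpos(T,(225,235,262,273))); print(ringpos(T,(230,175,260,203)))
print("S",ringpos(S,(380,240,418,275))); print(ringpos(S,(330,270,358,295)))
o,_=comp(T,(268,160,320,210),gray)
w=toW(T,o,6); r=cv2.minAreaRect(w.astype(np.float32)); print("foot",r)
o,_=comp(T,(310,228,355,272),gray)
print("box",cv2.minAreaRect(toW(T,o,12.5).astype(np.float32)))
o,_=comp(T,(310,228,355,272),lambda i:(i[...,0]-i[...,1])>60)
print("cap",cv2.fitEllipse(toW(T,o,40).astype(np.float32)))
# mandrel post dark
o,_=comp(T,(275,165,312,203),lambda i:i.sum(-1)<210)
print("post",cv2.fitEllipse(toW(T,o,45).astype(np.float32)))
# bystanders
W=pts(T)
m=(W[...,2]>70)
n,l,st,ce=cv2.connectedComponentsWithStats(m.astype(np.uint8))
for i in range(1,n):
    if 80<st[i,4]<3000: q=W[l==i]; print("tall",ce[i].round(),np.nanmedian(q,0).round(),np.nanmax(q[:,2]).round())
E
```

```text
243 244 [130 127 123]
243 254 [154 132 105]
230 270 [154 131 103]
281 195 [109 106 103]
293 184 [52 52 53]
375 205 [100  68  43]
375 184 [142 139 139]
[('outer', array([427.1, 233.2]), array([57.3, 60.9])), ('bore', array([427. , 233.1]), array([36.1, 37.6]))]
[('outer', array([595.8, 240.1]), array([37.4, 40.6])), ('bore', array([595.4, 239.8]), array([14.9, 16.1]))]
S [('outer', array([430.7, 232.4]), array([57.9, 65.8])), ('bore', array([431. , 232.6]), array([30.8, 36.4]))]
[('outer', array([598.8, 239.2]), array([37.6, 44.8])), ('bore', array([599. , 239.3]), array([11.8, 14.9]))]
foot ((607.2810668945312, 109.3838119506836), (87.0730972290039, 87.082763671875), 22.83477020263672)
box ((442.1720275878906, 10.241649627685547), (70.27363586425781, 66.87859344482422), 70.40726470947266)
cap ((442.4640808105469, 11.720782279968262), (27.778074264526367, 27.797256469726562), 4.077746391296387)
post ((602.8194580078125, 105.23948669433594), (45.69603729248047, 53.22677993774414), 159.99691772460938)
tall [346. 113.] [773. -20.  97.] 104.0
tall [287. 124.] [747. 123.  81.] 98.0
tall [174. 139.] [702. 393.  97.] 105.0
tall [474. 139.] [ 715. -327.   89.] 94.0
tall [290. 182.] [604. 110.  82.] 99.0
tall [191. 214.] [521. 347.  82.] 99.0
tall [472. 298.] [ 343. -314.   97.] 104.0
```

```bash
cat >> h.py <<'E'
import sys
def go(x=None,y=None,z=None,yaw=None):
    """print the shift in tool units to reach world x,y,z, jaw yaw (tool yaw, mod pi chosen for j6)"""
    s=monitor.read_state(); p=np.array(s["eef_pos"]); 
    from scipy.spatial.transform import Rotation as Ro
    R=Ro.from_euler("xyz",s["eef_rot"]).as_matrix()
    t=np.array([p[i] if a is None else a for i,a in enumerate((x,y,z))])
    d=R.T@(t-p)/200
    cy=np.arctan2(R[1,0],R[0,0])
    out=f"t={s['clock']:.1f} pos={p.round(1)} yaw={np.degrees(cy):.1f} gap={s['finger_gap']:.1f} F={np.round(s['wrist_force'],1)} -> tx,ty,tz={d.round(4)}"
    if yaw is not None:
        best=None
        for k in (0,180,-180,360):
            yy=np.radians(yaw+k); dy=(yy-cy+np.pi)%(2*np.pi)-np.pi
            j6=s["joints"][5]-dy+(np.arctan2(t[1],t[0])-np.arctan2(p[1],p[0]))
            if abs(j6)<2.4 and (best is None or abs(dy)<abs(best)): best=dy
        out+=f" turn={-best/np.pi:.4f} ({np.degrees(best):.0f}deg)"
    print(out)
E
python3 - <<'E'
from h import *
S=med("scene",1)
o,_=comp(S,(290,225,340,268),gray)
print("Sfoot",cv2.minAreaRect(toW(S,o,6).astype(np.float32)))
o,_=comp(S,(335,190,366,220),lambda i:(i[...,0]-i[...,1])>50)
print("Scap",cv2.fitEllipse(toW(S,o,40).astype(np.float32)))
go(429,233,130,0)
E
```

```text
Sfoot ((599.1876220703125, 92.83338928222656), (123.39566802978516, 109.57896423339844), 23.230772018432617)
Scap ((444.62335205078125, 9.832635879516602), (27.020322799682617, 38.70252227783203), 148.92881774902344)
t=0.5 pos=[ 220.6 -503.8  205.4] yaw=-156.3 gap=94.2 F=[ 0.4 -0.2 -0.8] -> tx,ty,tz=[-2.4323  0.3773 -2.9563] turn=0.1314 (-24deg)
```

```bash
python3 -m creep '[{"tx":-0.81,"tz":-0.985},{"tx":-0.81,"tz":-0.985},{"tx":-0.81,"tz":-0.985},{"tx":-0.81,"tz":-0.985},{"tx":-0.81,"tz":-0.985},{"tx":-0.81,"tz":-0.985}]'
python3 -m creep '[{"tx":-0.81,"tz":-0.985},{"tx":-0.81,"tz":-0.985},{"tx":-0.81,"tz":-0.985},{"tx":-0.81,"tz":-0.985},{"tx":-0.81,"tz":-0.985},{"tx":-0.81,"tz":-0.985}]'
python3 - <<'E'
from h import *
go(429,233,130,0)
E
```

```text
t=0.5 pos=[ 220.6 -503.8  205.4] yaw=-156.3 gap=94.2 F=[ 0.4 -0.2 -0.8] -> tx,ty,tz=[-2.4323  0.3773 -2.9563] turn=0.1314 (-24deg)$[0]: bad value
$[0]: bad value
```

```bash
python3 -m creep '[{"tx":-0.81,"ty":0,"tz":-0.985,"turn":0,"fingers":94},{"tx":-0.81,"ty":0,"tz":-0.985,"turn":0,"fingers":94},{"tx":-0.81,"ty":0,"tz":-0.985,"turn":0,"fingers":94},{"tx":-0.81,"ty":0,"tz":-0.985,"turn":0,"fingers":94},{"tx":-0.81,"ty":0,"tz":-0.985,"turn":0,"fingers":94},{"tx":-0.81,"ty":0,"tz":-0.985,"turn":0,"fingers":94}]' 20
python3 - <<'E'
from h import *
go(429,233,130,0)
E
```

```text
clock: 1.05
eef_pos: [290.7, -254.9, 205.8]
eef_rot: [-1.57, 0.001, -2.725]
wrist_force: [0.1, -0.2, 0.4]
finger_gap: 93.8
t=1.1 pos=[ 290.7 -254.9  205.8] yaw=-156.1 gap=93.8 F=[ 0.1 -0.2  0.4] -> tx,ty,tz=[-1.6185  0.379  -1.9517] turn=0.1325 (-24deg)
```

```bash
python3 -m creep '[{"tx":-0.81,"ty":0,"tz":-0.975,"turn":0,"fingers":94},{"tx":-0.81,"ty":0,"tz":-0.975,"turn":0,"fingers":94},{"tx":-0.81,"ty":0,"tz":-0.975,"turn":0,"fingers":94},{"tx":-0.81,"ty":0,"tz":-0.975,"turn":0,"fingers":94},{"tx":-0.81,"ty":0,"tz":-0.975,"turn":0,"fingers":94},{"tx":-0.81,"ty":0,"tz":-0.975,"turn":0,"fingers":94}]'
python3 -m creep '[{"tx":-0.81,"ty":0,"tz":-0.975,"turn":0.04,"fingers":94},{"tx":-0.81,"ty":0,"tz":-0.975,"turn":0.08,"fingers":94},{"tx":-0.81,"ty":0,"tz":-0.975,"turn":0.12,"fingers":94},{"tx":-0.81,"ty":0,"tz":-0.975,"turn":0.1325,"fingers":94},{"tx":-0.81,"ty":0,"tz":-0.975,"turn":0.1325,"fingers":94},{"tx":-0.81,"ty":0,"tz":-0.975,"turn":0.1325,"fingers":94},{"tx":-0.81,"ty":0,"tz":-0.975,"turn":0.1325,"fingers":94}]'
python3 - <<'E'
from h import *
T=med("top",2)
cv2.imwrite("pics/t3.png",T["frame"][:,:,::-1])
go(429,233,130,0)
E
```

```text
clock: 1.65
eef_pos: [360.8, -7.4, 206.0]
eef_rot: [-1.57, 0.002, -2.72]
wrist_force: [0.0, -1.3, -0.3]
finger_gap: 93.8
clock: 2.35
eef_pos: [429.7, 238.6, 205.5]
eef_rot: [-1.571, 0.001, -3.134]
wrist_force: [0.0, 0.2, 0.1]
finger_gap: 94.0
t=2.5 pos=[429.2 236.1 205.7] yaw=-179.7 gap=93.9 F=[ 0.9 -0.7 -0.4] -> tx,ty,tz=[0.0012 0.3785 0.0153] turn=0.0019 (-0deg)
```

View pics/t3.png

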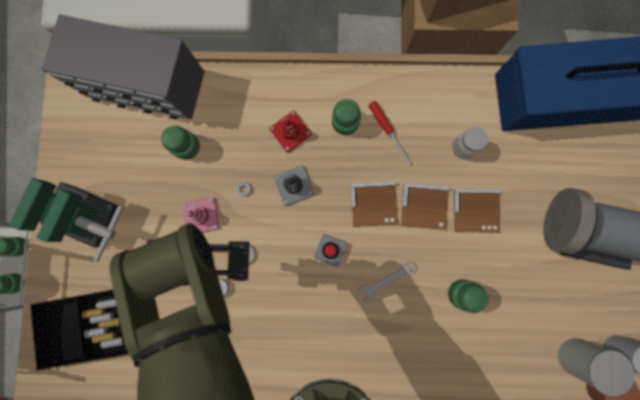

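```bash
python3 -m creep '[{"tx":0,"ty":0.2,"tz":0.015,"turn":0,"fingers":94},{"tx":0,"ty":0.4,"tz":0.015,"turn":0,"fingers":94},{"tx":0,"ty":0.6,"tz":0.015,"turn":0,"fingers":94},{"tx":0,"ty":0.73,"tz":0.015,"turn":0,"fingers":94},{"tx":0,"ty":0.73,"tz":0.015,"turn":0,"fingers":94},{"tx":0,"ty":0.73,"tz":0.015,"turn":0,"fingers":94}]'
python3 - <<'E'
from h import *
S=med("scene",2)
crop(S,250,80,510,340,3,"pics/s3.png")
crop(S,280,130,540,325,3,"pics/s3.png")
T=med("top",1); crop(T,150,170,310,290,5,"pics/t4.png")
go(429,233,2,0)
E
```

```text
clock: 3.05
eef_pos: [429.9, 232.1, 60.7]
eef_rot: [-1.571, 0.001, -3.137]
wrist_force: [0.5, -0.4, 0.3]
finger_gap: 93.9
t=3.2 pos=[430.2 233.   61.5] yaw=-179.7 gap=93.8 F=[-0.9 -0.5  1. ] -> tx,ty,tz=[7.100e-03 2.974e-01 1.000e-04] turn=0.0017 (-0deg)
```

View pics/s3.png

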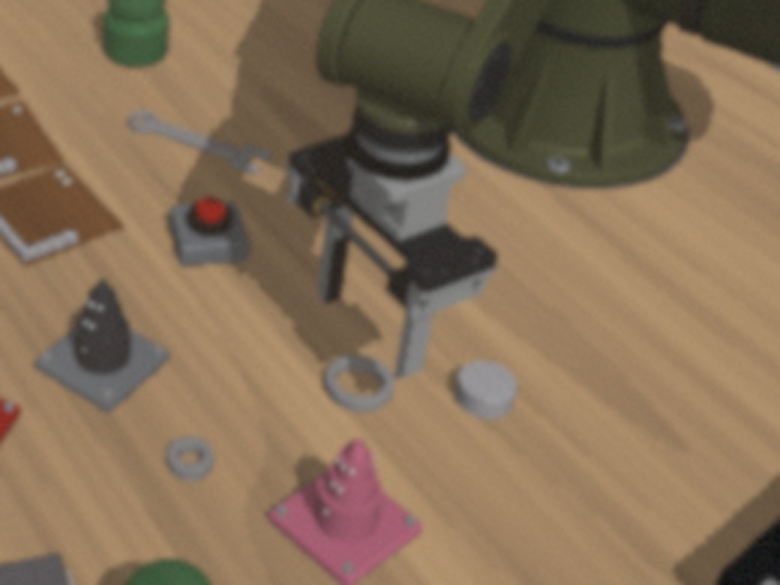

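View pics/t4.png

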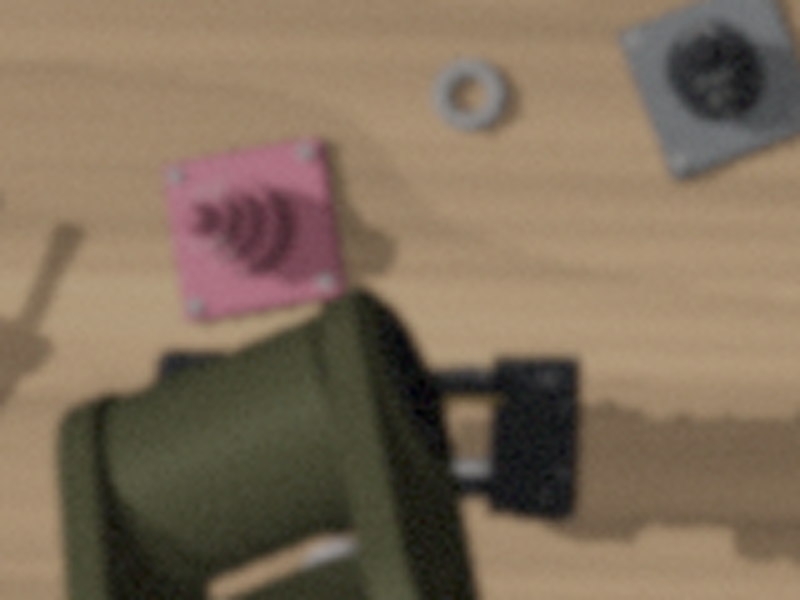

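```bash
python3 - <<'E'
from h import *
S=dict(np.load("pics/scene0.npz"))
for y in (186,178,280,288): print(y,(proj(S,[430,y,61])-[280,130])*3)
print((proj(S,[430,233,6])-[280,130])*3,(proj(S,[427,233,6])-[280,130])*3)
E
```

```text
186 [333.11879441 299.62778206]
178 [327.6678499  293.95064402]
280 [401.31607425 370.65499033]
288 [407.49796741 377.09340861]
[358.51256641 381.44192777] [361.4440598  380.26365589]
```

```bash
python3 -m creep '[{"tx":0,"ty":0.15,"tz":0,"turn":0,"fingers":94},{"tx":0,"ty":0.29,"tz":0,"turn":0,"fingers":94},{"tx":0,"ty":0.29,"tz":0,"turn":0,"fingers":94},{"tx":0,"ty":0.29,"tz":0,"turn":0,"fingers":40},{"tx":0,"ty":0.29,"tz":0,"turn":0,"fingers":40},{"tx":0,"ty":0.29,"tz":0,"turn":0,"fingers":40},{"tx":0,"ty":0.29,"tz":0,"turn":0,"fingers":40},{"tx":0,"ty":0.29,"tz":0,"turn":0,"fingers":40},{"tx":0,"ty":0.29,"tz":0,"turn":0,"fingers":40}]' 25
```

```text
clock: 4.1
eef_pos: [430.7, 233.1, 3.9]
eef_rot: [-1.572, 0.004, -3.136]
wrist_force: [-0.9, -1.0, 5.7]
finger_gap: 57.1
```

```bash
python3 -m creep '[{"tx":0,"ty":-0.2,"tz":0,"turn":0,"fingers":40},{"tx":0,"ty":-0.4,"tz":0,"turn":0,"fingers":40},{"tx":0,"ty":-0.6,"tz":0,"turn":0,"fingers":40},{"tx":0,"ty":-0.6,"tz":0,"turn":0,"fingers":40},{"tx":0,"ty":-0.6,"tz":0,"turn":0,"fingers":40}]'
python3 - <<'E'
from h import *
go(610,109.3,125,0)
E
```

```text
clock: 4.6
eef_pos: [430.2, 233.0, 124.1]
eef_rot: [-1.572, 0.005, -3.136]
wrist_force: [-1.0, 0.6, -1.3]
finger_gap: 57.0
t=4.6 pos=[430.2 233.  124.1] yaw=-179.7 gap=57.0 F=[-1.   0.6 -1.3] -> tx,ty,tz=[-0.8956 -0.001   0.6235] turn=0.0017 (-0deg)
```

```bash
python3 -m creep '[{"tx":-0.2,"ty":0,"tz":0.14,"turn":0,"fingers":40},{"tx":-0.4,"ty":0,"tz":0.28,"turn":0,"fingers":40},{"tx":-0.6,"ty":0,"tz":0.42,"turn":0,"fingers":40},{"tx":-0.8,"ty":0,"tz":0.56,"turn":0,"fingers":40},{"tx":-0.896,"ty":0,"tz":0.6235,"turn":0,"fingers":40},{"tx":-0.896,"ty":0,"tz":0.6235,"turn":0,"fingers":40},{"tx":-0.896,"ty":0,"tz":0.6235,"turn":0,"fingers":40}]'
python3 - <<'E'
from h import *
S=med("scene",2)
crop(S,260,130,400,280,4,"pics/s5.png")
go(610,109.3,125,0)
for X in ([610,109.3,96],[610,109.3,128],[610,138.3,128],[610,80.3,128],[652,109,12]): print((proj(S,X)-[260,130])*4)
T=med("top",1); crop(T,220,110,360,240,5,"pics/t5.png")
E
```

```text
clock: 5.3
eef_pos: [609.2, 109.1, 122.7]
eef_rot: [-1.572, 0.001, -3.137]
wrist_force: [-0.4, 0.3, -1.1]
finger_gap: 57.2
t=5.4 pos=[609.1 110.  123.8] yaw=-179.6 gap=57.1 F=[ 0.3  0.3 -0.1] -> tx,ty,tz=[-0.0045 -0.0057  0.0033] turn=0.0020 (-0deg)
[214.68564101 373.39554636]
[214.5928769 333.6376083]
[237.06519608 361.79249086]
[192.92301187 306.48809606]
[155.87946528 492.52184537]
```

View pics/s5.png

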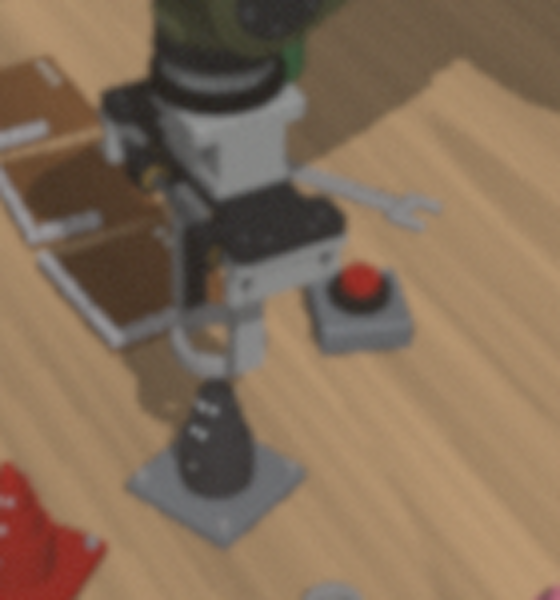

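View pics/t5.png

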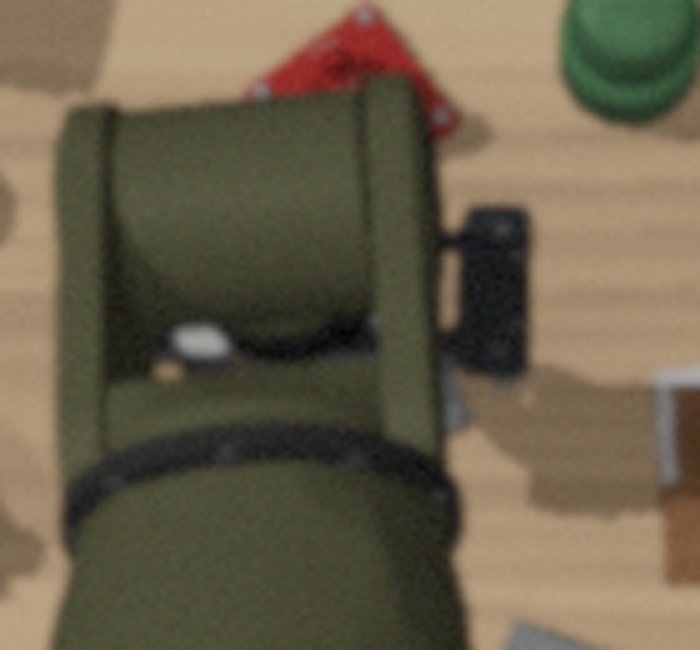

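```bash
python3 - <<'E'
from h import *
S=dict(np.load("pics/scene0.npz"))
f=lambda u,v,h: ray(S,u/4+260-.4,v/4+130-.4,h).round(1)
print("L",f(126,484,12),"R",f(304,467,12),"B",f(225,540,12), "mid",f(215,475.5,12))
print("tip",f(216,383,96))
# small-window silhouette of post in initial image
q=S["frame"].astype(int).sum(-1)
for v in range(220,240): print(v,q[v,306:322])
E
```

```text
L [665.9  91.6  12. ] R [557.4 130.3  12. ] B [632.3 163.8  12. ] mid [611.9 110.9  12. ]
tip [613.5 115.8  96. ]
220 [373 378 378 377 380 355 349 345 352 347 353 368 376 385 383 376]
221 [367 371 367 377 375 370 357 340 342 345 349 354 368 379 377 383]
222 [366 369 367 370 380 372 354 325 314 325 339 345 359 360 379 385]
223 [369 368 373 370 373 363 322 272 263 289 322 344 358 359 370 382]
224 [376 376 371 362 363 324 275 234 218 251 292 319 349 358 366 377]
225 [383 369 374 350 323 277 235 204 192 214 254 289 328 344 355 359]
226 [375 374 361 320 266 224 198 197 198 199 207 248 306 340 353 355]
227 [370 370 351 291 220 183 179 184 193 184 190 220 291 333 348 360]
228 [364 369 349 276 215 177 179 187 183 191 180 195 262 322 349 348]
229 [363 359 341 290 233 201 187 191 190 192 188 186 235 295 339 344]
230 [359 344 330 304 286 257 211 205 195 188 177 180 206 269 308 346]
231 [341 322 286 296 337 309 273 266 235 196 186 180 191 231 283 334]
232 [306 277 231 243 298 290 300 321 276 197 176 167 183 202 268 328]
233 [272 234 186 197 222 225 263 284 250 197 186 180 171 194 254 313]
234 [236 212 175 166 174 186 197 215 201 191 185 172 158 180 223 301]
235 [217 192 192 184 171 178 183 181 185 185 188 181 173 182 197 260]
236 [190 214 249 229 202 184 194 183 183 186 182 184 188 170 180 220]
237 [192 257 314 290 275 238 189 187 193 186 185 186 181 173 173 190]
238 [192 229 270 303 319 282 217 186 187 181 176 179 177 166 166 184]
239 [170 180 203 244 289 259 206 181 174 184 183 171 173 168 170 172]
```

```bash
python3 -m creep '[{"tx":-0.007,"ty":0.06,"tz":0,"turn":0,"fingers":40},{"tx":-0.007,"ty":0.12,"tz":0,"turn":0,"fingers":40},{"tx":-0.007,"ty":0.18,"tz":0,"turn":0,"fingers":40},{"tx":-0.007,"ty":0.22,"tz":0,"turn":0,"fingers":40},{"tx":-0.007,"ty":0.26,"tz":0,"turn":0,"fingers":40},{"tx":-0.007,"ty":0.26,"tz":0,"turn":0,"fingers":40}]'
python3 - <<'E'
from h import *
go(611,110.,50,0)
E
```

```text
clock: 6.05
eef_pos: [610.3, 110.1, 70.9]
eef_rot: [-1.572, 0.002, -3.135]
wrist_force: [0.5, 0.7, -1.1]
finger_gap: 56.8
t=6.0 pos=[610.3 110.1  70.9] yaw=-179.6 gap=56.8 F=[ 0.5  0.7 -1.1] -> tx,ty,tz=[-0.0033  0.1047  0.0006] turn=0.0021 (-0deg)
```

```bash
python3 -m creep '[{"tx":0,"ty":0.02,"tz":0,"turn":0,"fingers":40},{"tx":0,"ty":0.04,"tz":0,"turn":0,"fingers":40},{"tx":0,"ty":0.06,"tz":0,"turn":0,"fingers":40},{"tx":0,"ty":0.08,"tz":0,"turn":0,"fingers":40},{"tx":0,"ty":0.1,"tz":0,"turn":0,"fingers":40},{"tx":0,"ty":0.1,"tz":0,"turn":0,"fingers":40}]'
```

```text
clock: 6.65
eef_pos: [610.0, 110.1, 50.3]
eef_rot: [-1.572, 0.001, -3.135]
wrist_force: [0.1, 0.4, -0.6]
finger_gap: 57.1
```

Down with no contact force. I'll open the jaws, back up and look.

```bash
python3 -m creep '[{"tx":0,"ty":0,"tz":0,"turn":0,"fingers":90},{"tx":0,"ty":0,"tz":0,"turn":0,"fingers":90},{"tx":0,"ty":0,"tz":0,"turn":0,"fingers":90},{"tx":0,"ty":0,"tz":0,"turn":0,"fingers":90},{"tx":0,"ty":-0.2,"tz":0,"turn":0,"fingers":90},{"tx":0,"ty":-0.4,"tz":0,"turn":0,"fingers":90},{"tx":0,"ty":-0.4,"tz":0,"turn":0,"fingers":90},{"tx":0,"ty":-0.4,"tz":0,"turn":0,"fingers":90}]'
python3 - <<'E'
from h import *
S=med("scene",3)
crop(S,270,200,380,310,6,"pics/s6.png")
print(ringpos(S,(330,270,358,295)))
go(598.8,239.3,130,90)
E
```

```text
clock: 7.45
eef_pos: [610.2, 110.0, 131.0]
eef_rot: [-1.572, 0.003, -3.135]
wrist_force: [0.2, 0.3, -0.2]
finger_gap: 90.0
[('outer', array([598.8, 239.2]), array([37.2, 44.3])), ('bore', array([599. , 239.4]), array([12.1, 15.4]))]
t=7.6 pos=[609.4 109.9 128.9] yaw=-179.6 gap=90.4 F=[-0.2  0.3 -0.8] -> tx,ty,tz=[ 0.0488 -0.0051 -0.6473] turn=-0.4979 (90deg)
```

View pics/s6.png

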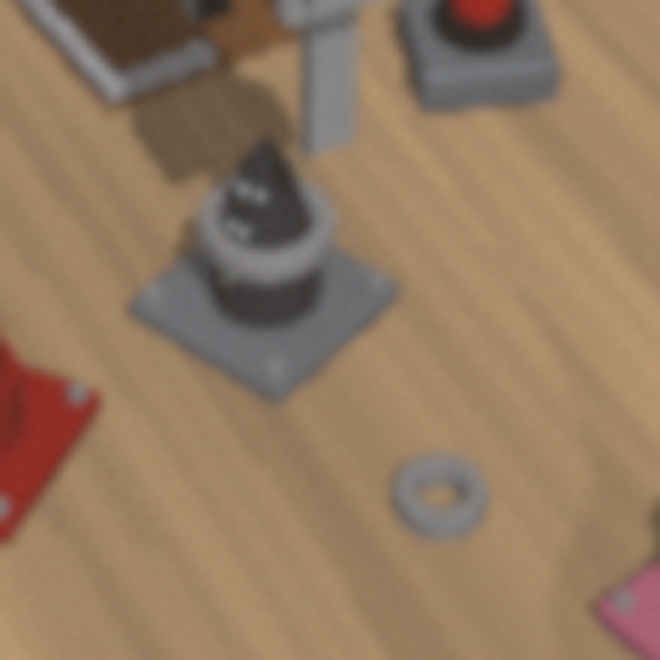

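```bash
python3 -m creep '[{"tx":0.01,"ty":0,"tz":-0.2,"turn":0,"fingers":70},{"tx":0.02,"ty":0,"tz":-0.4,"turn":0,"fingers":70},{"tx":0.05,"ty":0,"tz":-0.647,"turn":0,"fingers":70},{"tx":0.05,"ty":0.2,"tz":-0.647,"turn":0,"fingers":70},{"tx":0.05,"ty":0.4,"tz":-0.647,"turn":0,"fingers":70},{"tx":0.05,"ty":0.5,"tz":-0.647,"turn":0,"fingers":70},{"tx":0.05,"ty":0.5,"tz":-0.647,"turn":0,"fingers":70}]'
python3 - <<'E'
from h import *
S=med("scene",2)
crop(S,270,180,410,320,5,"pics/s7.png")
go(598.8,239.3,3.5)
E
```

```text
clock: 8.3
eef_pos: [596.2, 238.6, 24.6]
eef_rot: [-1.569, -0.008, -3.135]
wrist_force: [-1.0, -0.5, 1.1]
finger_gap: 70.1
t=8.4 pos=[598.5 239.3  29.1] yaw=-179.6 gap=70.4 F=[0.2 0.7 1. ] -> tx,ty,tz=[-1.800e-03  1.278e-01 -1.000e-04]
```

View pics/s7.png

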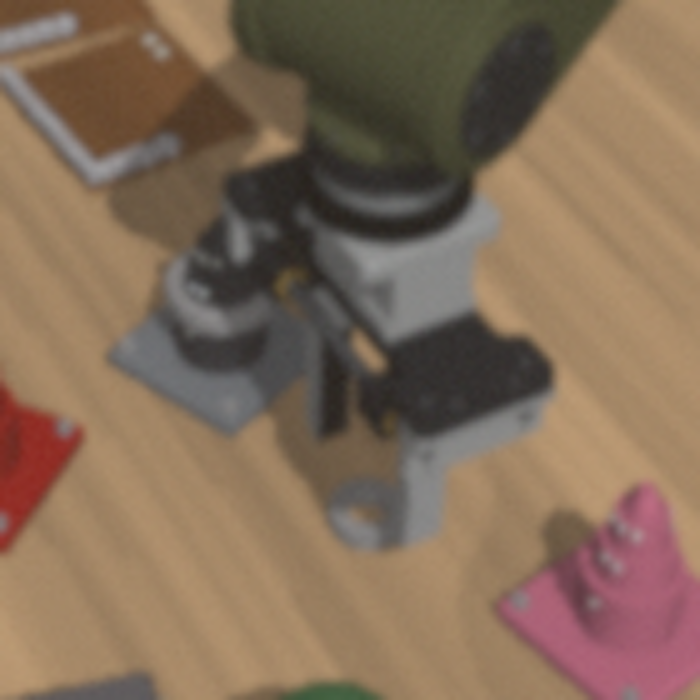

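```bash
python3 -m creep '[{"tx":0,"ty":0.07,"tz":0,"turn":0,"fingers":70},{"tx":0,"ty":0.128,"tz":0,"turn":0,"fingers":70},{"tx":0,"ty":0.128,"tz":0,"turn":0,"fingers":70},{"tx":0,"ty":0.128,"tz":0,"turn":0,"fingers":20},{"tx":0,"ty":0.128,"tz":0,"turn":0,"fingers":20},{"tx":0,"ty":0.128,"tz":0,"turn":0,"fingers":20},{"tx":0,"ty":0.128,"tz":0,"turn":0,"fingers":20},{"tx":0,"ty":0.128,"tz":0,"turn":0,"fingers":20},{"tx":0,"ty":0.128,"tz":0,"turn":0,"fingers":20}]'
python3 -m creep '[{"tx":0,"ty":-0.2,"tz":0,"turn":0,"fingers":20},{"tx":0,"ty":-0.4,"tz":0,"turn":0,"fingers":20},{"tx":0,"ty":-0.62,"tz":0,"turn":0,"fingers":20},{"tx":0,"ty":-0.62,"tz":0,"turn":0,"fingers":20},{"tx":0,"ty":-0.62,"tz":0,"turn":0,"fingers":20}]'
python3 - <<'E'
from h import *
go(610.3,110,128)
E
```

```text
clock: 9.3
eef_pos: [598.6, 239.3, 3.8]
eef_rot: [-1.572, -0.001, -3.135]
wrist_force: [-0.1, 0.4, 3.3]
finger_gap: 37.2
clock: 9.8
eef_pos: [598.9, 239.3, 128.2]
eef_rot: [-1.572, -0.0, -3.135]
wrist_force: [-1.2, 0.4, -1.0]
finger_gap: 37.2
t=9.8 pos=[598.9 239.3 128.2] yaw=-179.6 gap=37.2 F=[-1.2  0.4 -1. ] -> tx,ty,tz=[-5.310e-02  4.000e-04  6.468e-01]
```

```bash
python3 -m creep '[{"tx":-0.01,"ty":0,"tz":0.2,"turn":0,"fingers":20},{"tx":-0.03,"ty":0,"tz":0.4,"turn":0,"fingers":20},{"tx":-0.055,"ty":0,"tz":0.647,"turn":0,"fingers":20},{"tx":-0.055,"ty":0,"tz":0.647,"turn":0,"fingers":20},{"tx":-0.055,"ty":0,"tz":0.647,"turn":0,"fingers":20},{"tx":-0.055,"ty":0,"tz":0.647,"turn":0,"fingers":20}]'
python3 - <<'E'
from h import *
S=med("scene",2)
crop(S,260,170,370,280,6,"pics/s8.png")
go(610.3,110,90)
E
```

```text
clock: 10.4
eef_pos: [610.2, 110.7, 127.0]
eef_rot: [-1.572, -0.002, -3.135]
wrist_force: [-0.5, 0.0, -1.2]
finger_gap: 37.0
t=10.5 pos=[610.3 111.1 127.5] yaw=-179.6 gap=36.7 F=[-1.   0.9 -1.8] -> tx,ty,tz=[0.     0.1873 0.0056]
```

View pics/s8.png

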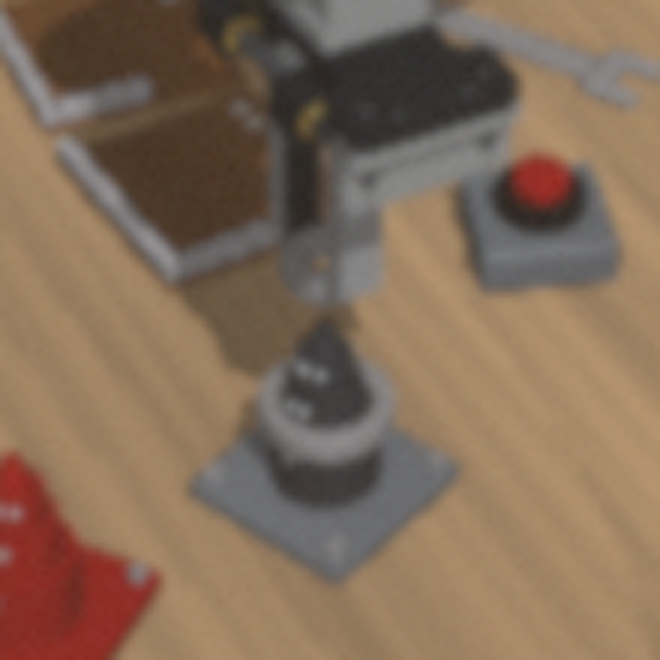

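```bash
python3 -m creep '[{"tx":0,"ty":0.05,"tz":0.004,"turn":0,"fingers":20},{"tx":0,"ty":0.1,"tz":0.004,"turn":0,"fingers":20},{"tx":0,"ty":0.13,"tz":0.004,"turn":0,"fingers":20},{"tx":0,"ty":0.15,"tz":0.004,"turn":0,"fingers":20},{"tx":0,"ty":0.17,"tz":0.004,"turn":0,"fingers":20},{"tx":0,"ty":0.19,"tz":0.004,"turn":0,"fingers":20},{"tx":0,"ty":0.205,"tz":0.004,"turn":0,"fingers":20},{"tx":0,"ty":0.205,"tz":0.004,"turn":0,"fingers":20}]'
```

```text
clock: 11.3
eef_pos: [610.2, 110.2, 86.1]
eef_rot: [-1.572, -0.001, -3.134]
wrist_force: [1.0, -1.2, -1.5]
finger_gap: 37.1
```

```bash
python3 -m creep '[{"tx":0,"ty":0,"tz":0,"turn":0,"fingers":70},{"tx":0,"ty":0,"tz":0,"turn":0,"fingers":70},{"tx":0,"ty":0,"tz":0,"turn":0,"fingers":70},{"tx":0,"ty":0,"tz":0,"turn":0,"fingers":70},{"tx":0,"ty":-0.2,"tz":0,"turn":0,"fingers":70},{"tx":0,"ty":-0.4,"tz":0,"turn":0,"fingers":70},{"tx":0,"ty":-0.4,"tz":0,"turn":0,"fingers":70},{"tx":0,"ty":-0.4,"tz":0,"turn":0,"fingers":70}]'
python3 - <<'E'
from h import *
go(443.5,10.5,80)
E
```

```text
clock: 12.1
eef_pos: [610.5, 110.2, 166.7]
eef_rot: [-1.572, 0.0, -3.134]
wrist_force: [0.4, -0.5, -0.2]
finger_gap: 70.4
t=12.1 pos=[610.5 110.2 166.7] yaw=-179.6 gap=70.4 F=[ 0.4 -0.5 -0.2] -> tx,ty,tz=[0.8391 0.433  0.4923]
```

```bash
python3 -m creep '[{"tx":0.2,"ty":0,"tz":0.12,"turn":0,"fingers":0},{"tx":0.4,"ty":0,"tz":0.24,"turn":0,"fingers":0},{"tx":0.6,"ty":0.1,"tz":0.36,"turn":0,"fingers":0},{"tx":0.834,"ty":0.2,"tz":0.492,"turn":0,"fingers":0},{"tx":0.834,"ty":0.4,"tz":0.492,"turn":0,"fingers":0},{"tx":0.834,"ty":0.5,"tz":0.492,"turn":0,"fingers":0},{"tx":0.834,"ty":0.5,"tz":0.492,"turn":0,"fingers":0},{"tx":0.834,"ty":0.5,"tz":0.492,"turn":0,"fingers":0}]'
python3 - <<'E'
from h import *
S=med("scene",3)
crop(S,270,160,390,280,6,"pics/s9.png")
T=med("top",3);crop(T,260,150,370,270,5,"pics/t9.png")
go(444.5,10.5,44)
E
```

```text
clock: 12.9
eef_pos: [444.4, 10.6, 66.5]
eef_rot: [-1.572, -0.001, -3.134]
wrist_force: [-0.1, 0.2, -0.8]
finger_gap: 9.4
t=13.2 pos=[444.9  10.6  67.2] yaw=-179.5 gap=0.6 F=[ 0.3 -0.1 -0.6] -> tx,ty,tz=[0.0022 0.1159 0.0008]
```

View pics/s9.png

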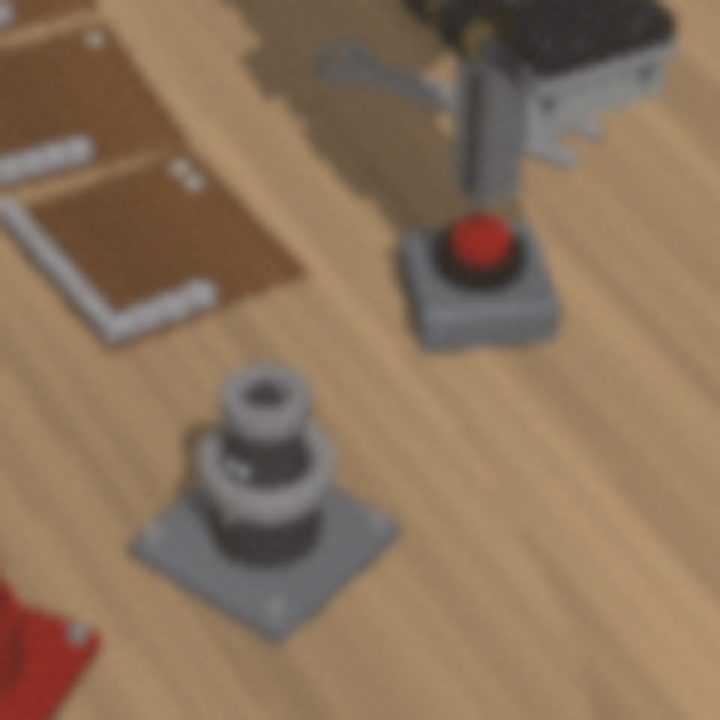

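View pics/t9.png

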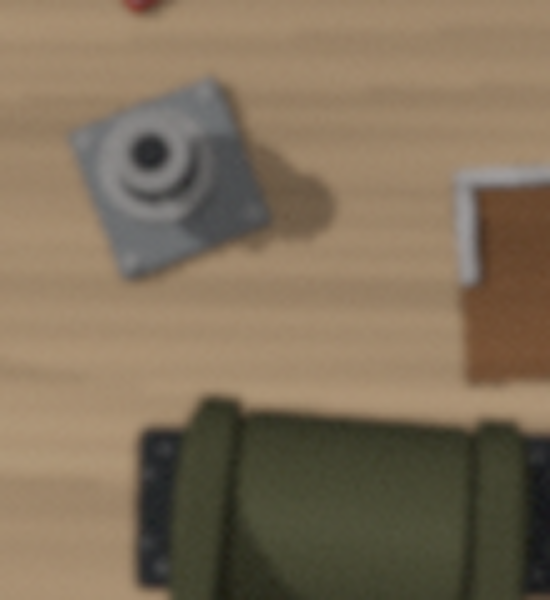

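```bash
python3 - <<'E'
from h import *
S=dict(np.load("pics/scene0.npz"));T=dict(np.load("pics/top0.npz"))
for X in ([611,110.5,87],[611,110.5,51]): print((proj(S,X)-[270,160])*6,(proj(T,X)-[260,150])*5)
E
```

```text
[261.24392929 398.97167735] [151.12679181 144.04526103]
[261.409364   462.97774586] [158.48688256 155.39250232]
```

```bash
python3 -m creep '[{"tx":0,"ty":0.06,"tz":0,"turn":0,"fingers":0},{"tx":0,"ty":0.12,"tz":0,"turn":0,"fingers":0},{"tx":0,"ty":0.14,"tz":0,"turn":0,"fingers":0},{"tx":0,"ty":0.152,"tz":0,"turn":0,"fingers":0},{"tx":0,"ty":0.152,"tz":0,"turn":0,"fingers":0},{"tx":0,"ty":0.152,"tz":0,"turn":0,"fingers":0}]'
```

```text
clock: 13.8
eef_pos: [445.7, 10.7, 39.7]
eef_rot: [-1.572, 0.003, -3.133]
wrist_force: [-25.5, 1.7, 69.0]
finger_gap: 0.4
```

```bash
python3 -m creep '[{"tx":0,"ty":-0.01,"tz":0,"turn":0,"fingers":0},{"tx":0,"ty":-0.01,"tz":0,"turn":0,"fingers":0}]'
python3 -c "
from h import *
S=med('scene',2); crop(S,320,170,380,230,10,'pics/s10.png')"
python3 -m creep '[{"tx":0,"ty":-0.1,"tz":0,"turn":0,"fingers":0},{"tx":0,"ty":-0.2,"tz":0,"turn":0,"fingers":0},{"tx":0,"ty":-0.3,"tz":0,"turn":0,"fingers":0},{"tx":0,"ty":-0.3,"tz":0,"turn":0,"fingers":0}]'
python3 -c "
from h import *
S=med('scene',2); crop(S,320,170,380,230,10,'pics/s11.png')"
```

```text
clock: 14.0
eef_pos: [445.8, 10.7, 41.8]
eef_rot: [-1.572, 0.003, -3.133]
wrist_force: [1.0, 0.1, 3.8]
finger_gap: 0.3
clock: 14.5
eef_pos: [446.4, 10.6, 102.5]
eef_rot: [-1.571, 0.005, -3.133]
wrist_force: [0.0, -0.1, -0.5]
finger_gap: 0.3
```

View pics/s10.png

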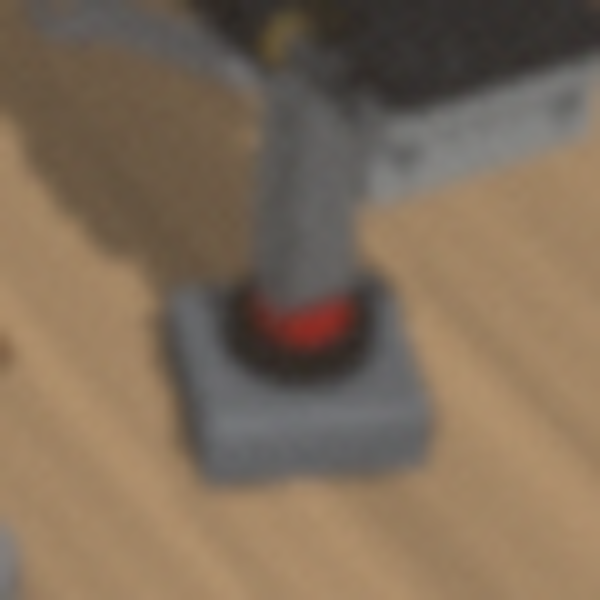

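View pics/s11.png

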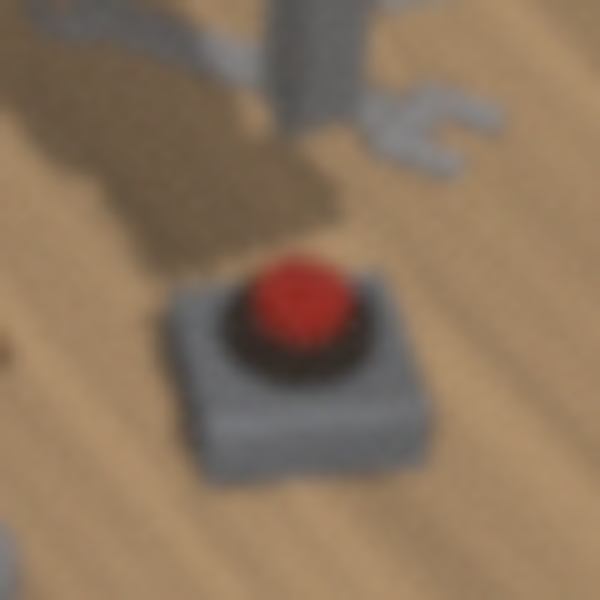

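```bash
cat > bay.py <<'E'
from h import *
from scipy.optimize import minimize
def box(x0,x1,y0,y1,z0,z1): return np.array([[x,y,z] for x in (x0,x1) for y in (y0,y1) for z in (z0,z1)],float)
PL=box(-55,55,-57.5,57.5,0,6); B=box(47,55,-57.5,57.5,6,16); SD=box(-3,47,49.5,57.5,6,16)
UP=6
def render(c,p,b):
    x,y,a=p; R=np.array([[np.cos(a),-np.sin(a),0],[np.sin(a),np.cos(a),0],[0,0,1]])
    u0,v0,u1,v1=b; ims=[]
    im=np.zeros(((v1-v0)*UP,(u1-u0)*UP),np.float32)
    for G,val in ((PL,1.),(B,2.),(SD,2.)):
        q=np.array([proj(c,R@g+[x,y,0]) for g in G]); q=((q+.5-[u0,v0])*UP-.5)
        cv2.fillConvexPoly(im,cv2.convexHull((q*16).round().astype(np.int32)),val,shift=4)
    im=cv2.GaussianBlur(im,(0,0),UP*.8)
    return cv2.resize(im,(u1-u0,v1-v0),interpolation=cv2.INTER_AREA)
def fit(c,p0,b):
    u0,v0,u1,v1=b; f=c["frame"][v0:v1,u0:u1].astype(np.float32)
    obs=f; 
    def cost(p):
        m=render(c,p,b); w=np.stack([np.ones_like(m),np.clip(m,0,1),np.clip(m-1,0,1)],-1).reshape(-1,3)
        s,_,_,_=np.linalg.lstsq(w,f.reshape(-1,3),rcond=None)
        return float(((w@s-f.reshape(-1,3))**2).mean())
    best=min((minimize(cost,np.array(p0)+d,method="Nelder-Mead",options=dict(initial_simplex=np.array(p0)+d+np.array([[0,0,0],[5,0,0],[0,5,0],[0,0,.06]]),xatol=.02,fatol=1e-3)) for d in ([0,0,0],[4,-4,.03],[-4,4,-.03])),key=lambda r:r.fun)
    return best.x,best.fun
def corner(p): 
    x,y,a=p; return np.array([x+np.cos(a)*47-np.sin(a)*49.5,y+np.sin(a)*47+np.cos(a)*49.5])
E
python3 - <<'E'
from bay import *
T=med("top",3); S=med("scene",3)
cv2.imwrite("pics/t12.png",T["frame"][:,:,::-1])
for n,p0,pix in ((2,(560,-102,.02),0),(1,(560,-230,-.05),0),(3,(553,-362,0),0)):
    for nm,c in (("T",T),("S",S)):
        R=box(-68,68,-64,64,0,6)
        q=np.array([proj(c,g+[p0[0],p0[1],0]) for g in R]); b=(*q.min(0).astype(int),*q.max(0).astype(int)+1)
        p,e=fit(c,p0,b); print(n,nm,p[:2].round(1),np.degrees(p[2]).round(1),"corner",corner(p).round(1),round(e,1))
        if nm=="S":
            m=render(c,p,b); o=c["frame"][b[1]:b[3],b[0]:b[2],::-1]; 
            cv2.imwrite(f"pics/bay{n}.png",cv2.resize(np.hstack([o,cv2.cvtColor((m*100).astype(np.uint8),cv2.COLOR_GRAY2BGR)]),None,fx=3,fy=3))
E
```

```text
2 T [563.7 -98.9] 4.5 corner [606.7 -45.9] 155.4
2 S [565.1 -99.9] 4.3 corner [608.2 -47.1] 221.3
1 T [ 560.4 -229.1] -3.6 corner [ 610.4 -182.7] 110.0
1 S [ 562.  -229.1] -4.7 corner [ 612.9 -183.6] 273.8
3 T [ 551.6 -361.5] 0.8 corner [ 598.  -311.4] 134.7
3 S [ 553.5 -361.1] 0.1 corner [ 600.5 -311.6] 233.3
```

View pics/t12.png

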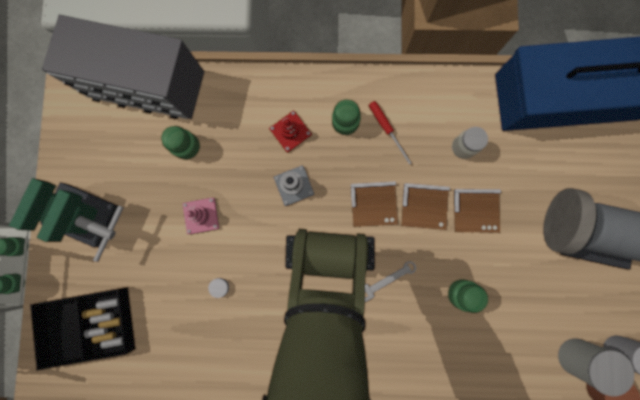

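```bash
python3 - <<'E'
from h import *
go(610.3,110.2,130,0)
E
python3 -m creep '[{"tx":0,"ty":-0.2,"tz":0,"turn":0,"fingers":70},{"tx":-0.2,"ty":-0.25,"tz":-0.12,"turn":0,"fingers":70},{"tx":-0.4,"ty":-0.25,"tz":-0.24,"turn":0,"fingers":70},{"tx":-0.6,"ty":-0.25,"tz":-0.36,"turn":0,"fingers":70},{"tx":-0.82,"ty":-0.25,"tz":-0.498,"turn":0,"fingers":70},{"tx":-0.82,"ty":-0.25,"tz":-0.498,"turn":0,"fingers":70},{"tx":-0.82,"ty":-0.2,"tz":-0.498,"turn":0,"fingers":70},{"tx":-0.82,"ty":-0.2,"tz":-0.498,"turn":0,"fingers":70}]'
python3 - <<'E'
from h import *
go(610.3,110.2,85.3,0)
E
```

```text
t=14.9 pos=[445.3  10.7 100.7] yaw=-179.5 gap=0.5 F=[ 0.7 -0.4  0.5] -> tx,ty,tz=[-0.8293 -0.1448 -0.491 ] turn=0.0026 (-0deg)
clock: 15.7
eef_pos: [607.0, 111.0, 139.1]
eef_rot: [-1.571, -0.001, -3.134]
wrist_force: [-0.1, 0.2, -0.7]
finger_gap: 60.9
t=15.7 pos=[607.  111.  139.1] yaw=-179.5 gap=60.9 F=[-0.1  0.2 -0.7] -> tx,ty,tz=[-0.0167  0.2691  0.0041] turn=0.0025 (-0deg)
```

```bash
python3 -m creep '[{"tx":-0.017,"ty":0,"tz":0.004,"turn":0,"fingers":70},{"tx":-0.017,"ty":0.1,"tz":0.004,"turn":0,"fingers":70},{"tx":-0.017,"ty":0.2,"tz":0.004,"turn":0,"fingers":70},{"tx":-0.017,"ty":0.268,"tz":0.004,"turn":0,"fingers":70},{"tx":-0.017,"ty":0.268,"tz":0.004,"turn":0,"fingers":70},{"tx":-0.017,"ty":0.268,"tz":0.004,"turn":0,"fingers":20},{"tx":-0.017,"ty":0.268,"tz":0.004,"turn":0,"fingers":20},{"tx":-0.017,"ty":0.268,"tz":0.004,"turn":0,"fingers":20},{"tx":-0.017,"ty":0.268,"tz":0.004,"turn":0,"fingers":20},{"tx":-0.017,"ty":0.268,"tz":0.004,"turn":0,"fingers":20}]' 25
python3 -m creep '[{"tx":0,"ty":-0.05,"tz":0,"turn":0,"fingers":20},{"tx":0,"ty":-0.15,"tz":0,"turn":0,"fingers":20},{"tx":0,"ty":-0.25,"tz":0,"turn":0,"fingers":20},{"tx":0,"ty":-0.3,"tz":0,"turn":0,"fingers":20},{"tx":0,"ty":-0.3,"tz":0,"turn":0,"fingers":20}]'
```

```text
clock: 16.7
eef_pos: [610.6, 110.1, 86.0]
eef_rot: [-1.571, -0.001, -3.134]
wrist_force: [-0.2, -1.2, 1.8]
finger_gap: 36.8
clock: 17.2
eef_pos: [611.2, 110.2, 147.6]
eef_rot: [-1.571, 0.002, -3.134]
wrist_force: [-0.2, 0.2, -0.4]
finger_gap: 37.4
```

```bash
python3 -m creep '[{"tx":0.1,"ty":0.1,"tz":0.2,"turn":0,"fingers":20},{"tx":0.1,"ty":0.1,"tz":0.4,"turn":0,"fingers":20},{"tx":0.1,"ty":0.1,"tz":0.6,"turn":0,"fingers":20},{"tx":0.1,"ty":0.1,"tz":0.8,"turn":0,"fingers":20},{"tx":0.1,"ty":0.1,"tz":1,"turn":0,"fingers":20}]'
python3 -m creep '[{"tx":0.1,"ty":0,"tz":0.2,"turn":0,"fingers":20},{"tx":0.1,"ty":0,"tz":0.4,"turn":0,"fingers":20},{"tx":0.1,"ty":0,"tz":0.6,"turn":0,"fingers":20},{"tx":0.1,"ty":0,"tz":0.8,"turn":0,"fingers":20},{"tx":0.1,"ty":0,"tz":1,"turn":0,"fingers":20}]'
python3 - <<'E'
from h import *
go(555,-362,40,0)
E
```

```text
clock: 17.7
eef_pos: [592.2, -91.4, 126.5]
eef_rot: [-1.572, 0.001, -3.133]
wrist_force: [0.7, 0.3, -1.4]
finger_gap: 37.1
clock: 18.2
eef_pos: [573.2, -293.0, 125.2]
eef_rot: [-1.572, -0.001, -3.134]
wrist_force: [0.3, 0.2, -1.3]
finger_gap: 37.0
t=18.2 pos=[ 573.2 -293.   125.2] yaw=-179.5 gap=37.0 F=[ 0.3  0.2 -1.3] -> tx,ty,tz=[0.0935 0.4256 0.3449] turn=0.0026 (-0deg)
```

```bash
python3 -m creep '[{"tx":0.09,"ty":0,"tz":0.2,"turn":0,"fingers":20},{"tx":0.093,"ty":0.1,"tz":0.345,"turn":0,"fingers":20},{"tx":0.093,"ty":0.3,"tz":0.345,"turn":0,"fingers":20},{"tx":0.093,"ty":0.45,"tz":0.345,"turn":0,"fingers":20},{"tx":0.093,"ty":0.45,"tz":0.345,"turn":0,"fingers":20},{"tx":0.093,"ty":0.45,"tz":0.345,"turn":0,"fingers":20}]'
python3 - <<'E'
from h import *
S=med("scene",2)
crop(S,225,120,335,230,6,"pics/s12.png")
go(555,-362,11.5,0)
E
```

```text
clock: 18.8
eef_pos: [555.1, -361.8, 35.2]
eef_rot: [-1.573, -0.001, -3.133]
wrist_force: [0.1, -0.4, 0.3]
finger_gap: 36.9
t=18.9 pos=[ 556.  -362.4   37.1] yaw=-179.5 gap=37.0 F=[ 0.4 -0.1 -0.4] -> tx,ty,tz=[ 0.005   0.1279 -0.0018] turn=0.0027 (-0deg)
```

View pics/s12.png

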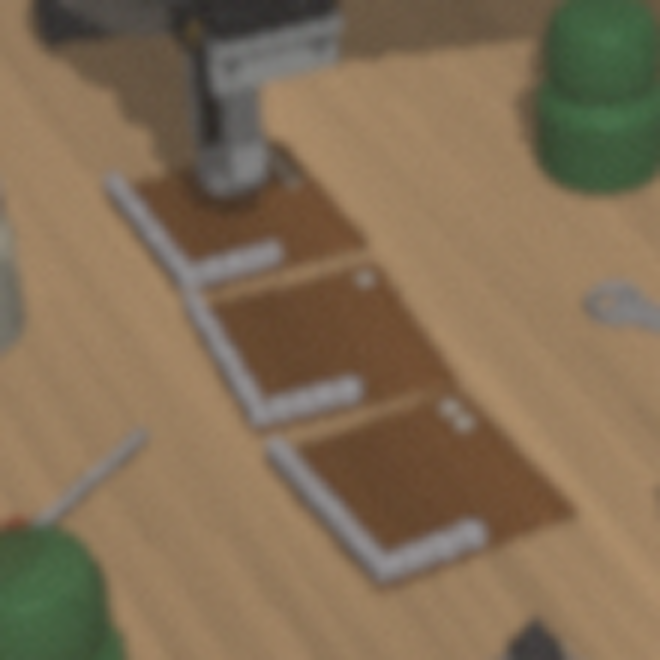

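```bash
python3 -m creep '[{"tx":0,"ty":0.05,"tz":0,"turn":0,"fingers":20},{"tx":0,"ty":0.09,"tz":0,"turn":0,"fingers":20},{"tx":0,"ty":0.11,"tz":0,"turn":0,"fingers":20},{"tx":0,"ty":0.126,"tz":0,"turn":0,"fingers":20},{"tx":0,"ty":0.126,"tz":0,"turn":0,"fingers":20}]'
python3 -m creep '[{"tx":0,"ty":0,"tz":0,"turn":0,"fingers":50},{"tx":0,"ty":0,"tz":0,"turn":0,"fingers":55},{"tx":0,"ty":0,"tz":0,"turn":0,"fingers":55},{"tx":0,"ty":-0.1,"tz":0,"turn":0,"fingers":55},{"tx":0,"ty":-0.2,"tz":0,"turn":0,"fingers":55},{"tx":0,"ty":-0.3,"tz":0,"turn":0,"fingers":20},{"tx":0.2,"ty":-0.3,"tz":0.1,"turn":0,"fingers":20},{"tx":0.2,"ty":-0.3,"tz":0.2,"turn":0,"fingers":20},{"tx":0.2,"ty":-0.3,"tz":0.2,"turn":0,"fingers":20}]'
python3 - <<'E'
from h import *
S=med("scene",3)
crop(S,225,120,335,230,6,"pics/s13.png"); 
T=med("top",3); crop(T,430,170,520,250,8,"pics/t13.png")
go(532,-382,50,45)
go(532,-382,50,-135)
E
```

```text
clock: 19.4
eef_pos: [555.9, -362.3, 11.5]
eef_rot: [-1.571, 0.001, -3.133]
wrist_force: [-0.8, -0.4, -1.0]
finger_gap: 36.8
clock: 20.3
eef_pos: [515.4, -404.6, 71.9]
eef_rot: [-1.57, 0.002, -3.136]
wrist_force: [-0.1, -0.1, -0.1]
finger_gap: 26.6
t=20.6 pos=[ 516.7 -401.8   71.4] yaw=-179.5 gap=20.0 F=[ 0.4 -0.9 -0.3] -> tx,ty,tz=[-0.0775  0.107  -0.0984] turn=-0.2470 (44deg)
t=20.6 pos=[ 516.7 -401.8   71.4] yaw=-179.5 gap=20.0 F=[ 0.4 -0.9 -0.3] -> tx,ty,tz=[-0.0775  0.107  -0.0984] turn=-0.2470 (44deg)
```

View pics/s13.png

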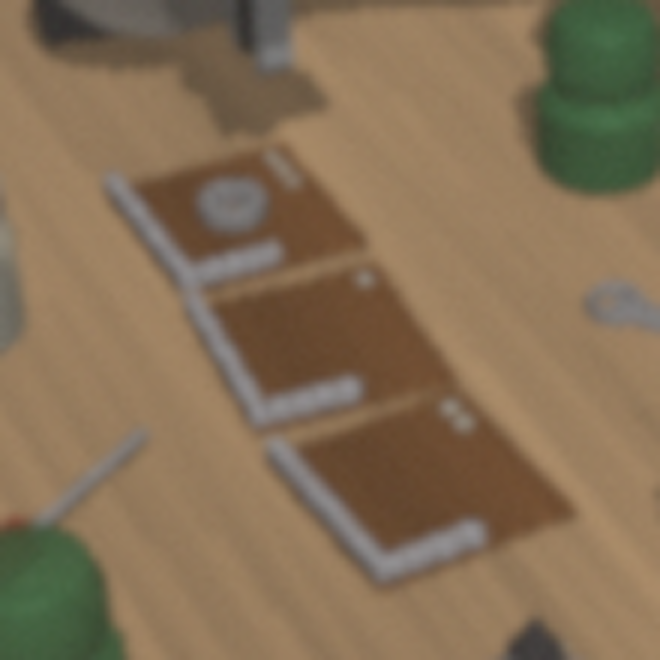

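View pics/t13.png

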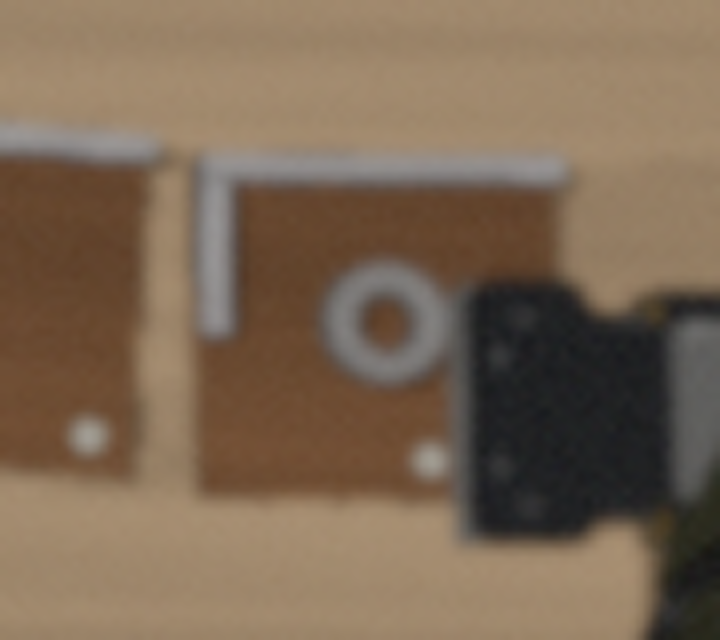

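```bash
python3 -m creep '[{"tx":-0.08,"ty":0,"tz":-0.114,"turn":-0.04,"fingers":20},{"tx":-0.08,"ty":0,"tz":-0.114,"turn":-0.08,"fingers":20},{"tx":-0.08,"ty":0,"tz":-0.114,"turn":-0.12,"fingers":20},{"tx":-0.08,"ty":0,"tz":-0.114,"turn":-0.16,"fingers":20},{"tx":-0.08,"ty":0,"tz":-0.114,"turn":-0.2,"fingers":20},{"tx":-0.08,"ty":0,"tz":-0.114,"turn":-0.247,"fingers":20},{"tx":-0.08,"ty":0.1,"tz":-0.114,"turn":-0.247,"fingers":20},{"tx":-0.08,"ty":0.2,"tz":-0.114,"turn":-0.247,"fingers":20},{"tx":-0.08,"ty":0.2,"tz":-0.114,"turn":-0.247,"fingers":20}]'
python3 - <<'E'
from h import *
go(533,-379,12,45)
T=med("top",2); crop(T,430,170,520,250,8,"pics/t14.png")
S=med("scene",2);crop(S,225,120,335,230,6,"pics/s14.png"); 
E
```

```text
clock: 21.5
eef_pos: [531.6, -377.5, 28.7]
eef_rot: [-1.575, 0.001, -2.356]
wrist_force: [0.2, -0.1, -0.6]
finger_gap: 19.9
t=21.5 pos=[ 531.6 -377.5   28.7] yaw=-135.0 gap=19.9 F=[ 0.2 -0.1 -0.6] -> tx,ty,tz=[0.0005 0.0836 0.0106] turn=0.0002 (-0deg)
```

View pics/s14.png

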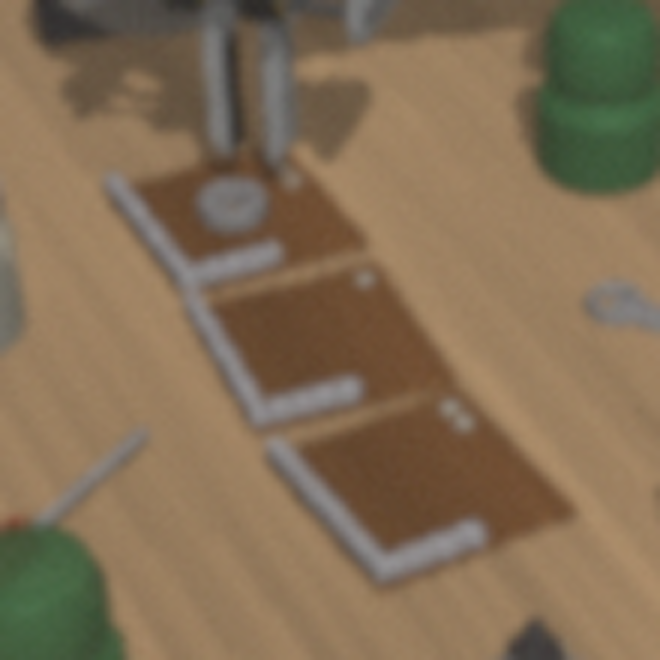

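```bash
python3 -m creep '[{"tx":0,"ty":0.05,"tz":0.01,"turn":0,"fingers":20},{"tx":0,"ty":0.083,"tz":0.01,"turn":0,"fingers":20},{"tx":0,"ty":0.083,"tz":0.01,"turn":0,"fingers":20},{"tx":-0.03,"ty":0.083,"tz":0.01,"turn":0,"fingers":20},{"tx":-0.06,"ty":0.083,"tz":0.01,"turn":0,"fingers":20},{"tx":-0.09,"ty":0.083,"tz":0.01,"turn":0,"fingers":20},{"tx":-0.11,"ty":0.083,"tz":0.01,"turn":0,"fingers":20},{"tx":-0.13,"ty":0.083,"tz":0.01,"turn":0,"fingers":20},{"tx":-0.15,"ty":0.083,"tz":0.01,"turn":0,"fingers":20},{"tx":-0.17,"ty":0.083,"tz":0.01,"turn":0,"fingers":20},{"tx":-0.19,"ty":0.083,"tz":0.01,"turn":0,"fingers":20},{"tx":-0.19,"ty":0.083,"tz":0.01,"turn":0,"fingers":20}]'
python3 - <<'E'
from h import *
go(564.4,-347.8,12)
S=med("scene",2);crop(S,225,120,335,230,6,"pics/s15.png"); 
E
```

```text
clock: 22.9
eef_pos: [561.7, -353.2, 16.1]
eef_rot: [-1.569, 0.002, -2.356]
wrist_force: [0.1, 0.2, 0.6]
finger_gap: 20.3
t=22.9 pos=[ 561.7 -353.2   16.1] yaw=-135.0 gap=20.3 F=[0.1 0.2 0.6] -> tx,ty,tz=[-0.0286  0.0207 -0.0098]
```

View pics/s15.png

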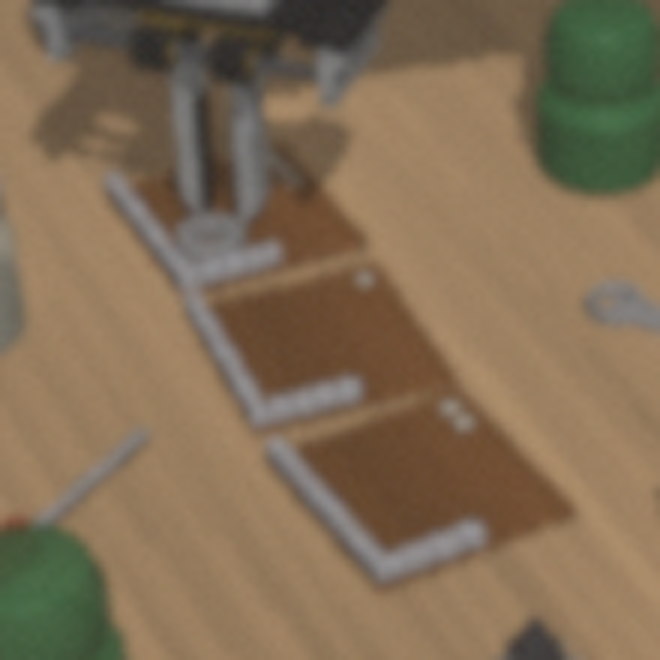

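```bash
python3 -m creep '[{"tx":-0.005,"ty":0.012,"tz":-0.005,"turn":0,"fingers":20},{"tx":-0.01,"ty":0.015,"tz":-0.008,"turn":0,"fingers":20},{"tx":-0.015,"ty":0.015,"tz":-0.008,"turn":0,"fingers":20},{"tx":-0.02,"ty":0.015,"tz":-0.008,"turn":0,"fingers":20},{"tx":-0.02,"ty":0.015,"tz":-0.008,"turn":0,"fingers":20}]'
python3 -m creep '[{"tx":-0.005,"ty":0,"tz":0,"turn":0,"fingers":20},{"tx":-0.005,"ty":0,"tz":0,"turn":0,"fingers":20}]'
```

```text
clock: 23.5
eef_pos: [563.2, -349.5, 13.1]
eef_rot: [-1.569, 0.001, -2.356]
wrist_force: [-0.4, -1.1, 0.3]
finger_gap: 19.8
clock: 23.7
eef_pos: [563.9, -349.0, 13.2]
eef_rot: [-1.568, 0.001, -2.356]
wrist_force: [-0.8, -2.2, -0.0]
finger_gap: 20.0
```

```bash
python3 -m creep '[{"tx":-0.005,"ty":0,"tz":0,"turn":0,"fingers":20},{"tx":-0.01,"ty":0,"tz":0,"turn":0,"fingers":20},{"tx":-0.01,"ty":0,"tz":0,"turn":0,"fingers":20}]'
python3 - <<'E'
from h import *
go(564.4,-347.8,12)
S=med("scene",2);crop(S,235,130,295,180,10,"pics/s16.png"); 
E
```

```text
clock: 24.0
eef_pos: [564.8, -348.6, 13.3]
eef_rot: [-1.568, -0.0, -2.356]
wrist_force: [-4.5, -7.4, 1.8]
finger_gap: 20.1
t=24.0 pos=[ 564.8 -348.6   13.3] yaw=-135.0 gap=20.1 F=[-4.5 -7.4  1.8] -> tx,ty,tz=[-0.0015  0.0066 -0.0045]
```

View pics/s16.png

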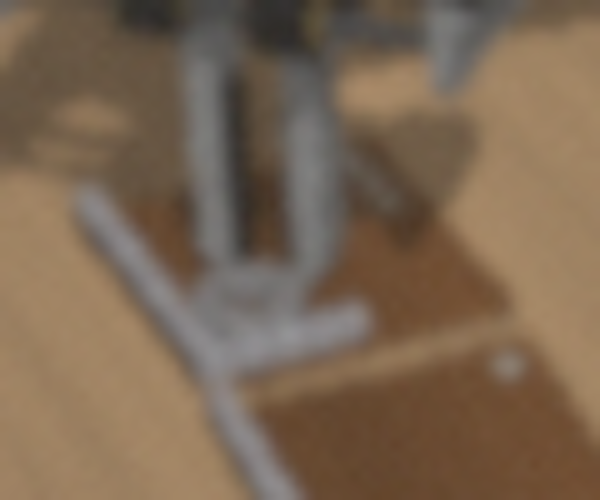

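```bash
python3 -m creep '[{"tx":-0.006,"ty":0,"tz":0,"turn":0,"fingers":20},{"tx":-0.01,"ty":0,"tz":0,"turn":0,"fingers":20},{"tx":-0.01,"ty":0,"tz":0,"turn":0,"fingers":20}]'
python3 -m creep '[{"tx":0.1,"ty":0,"tz":0,"turn":0,"fingers":20},{"tx":0.2,"ty":-0.1,"tz":0,"turn":0,"fingers":20},{"tx":0.3,"ty":-0.3,"tz":0,"turn":0,"fingers":20},{"tx":0.3,"ty":-0.4,"tz":0,"turn":0,"fingers":20},{"tx":0.3,"ty":-0.4,"tz":0,"turn":0,"fingers":20}]'
python3 - <<'E'
from h import *
go(564.4,-347.8,12)
S=med("scene",3);crop(S,235,130,295,180,12,"pics/s17.png"); 
T=med("top",3); crop(T,430,170,520,250,8,"pics/t17.png")
E
```

```text
clock: 24.4
eef_pos: [565.1, -348.6, 13.4]
eef_rot: [-1.568, -0.003, -2.357]
wrist_force: [-8.5, -8.6, 0.9]
finger_gap: 19.8
clock: 24.9
eef_pos: [523.6, -391.8, 97.1]
eef_rot: [-1.563, -0.002, -2.357]
wrist_force: [0.2, -0.4, -1.0]
finger_gap: 20.3
t=24.9 pos=[ 523.6 -391.8   97.1] yaw=-135.1 gap=20.3 F=[ 0.2 -0.4 -1. ] -> tx,ty,tz=[-0.3003  0.4247 -0.0152]
```

View pics/s17.png

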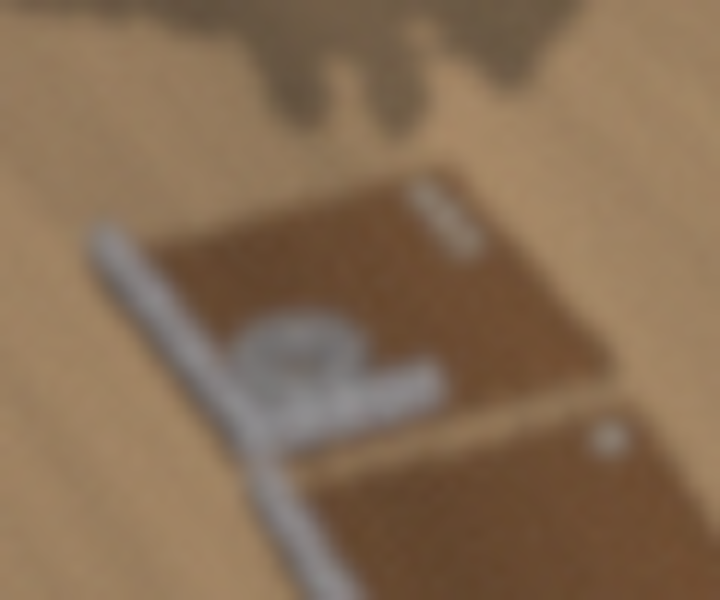

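View pics/t17.png

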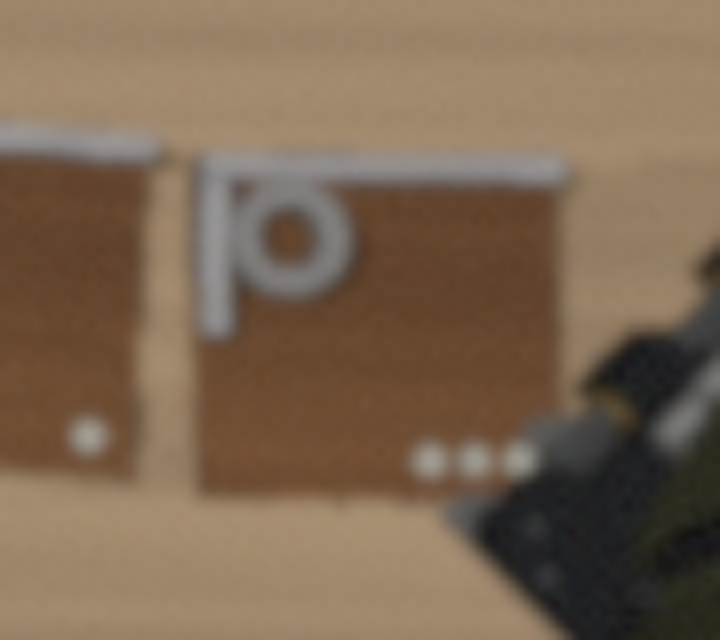

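```bash
python3 -m creep '[{"tx":0,"ty":-0.25,"tz":0,"turn":0.04,"fingers":90},{"tx":-0.2,"ty":-0.25,"tz":-0.14,"turn":0.08,"fingers":90},{"tx":-0.4,"ty":-0.25,"tz":-0.28,"turn":0.12,"fingers":90},{"tx":-0.6,"ty":-0.25,"tz":-0.42,"turn":0.16,"fingers":90},{"tx":-0.8,"ty":-0.25,"tz":-0.56,"turn":0.2,"fingers":90},{"tx":-1,"ty":-0.25,"tz":-0.7,"turn":0.25,"fingers":90},{"tx":-1,"ty":-0.25,"tz":-0.7,"turn":0.25,"fingers":90},{"tx":-1,"ty":-0.25,"tz":-0.7,"turn":0.25,"fingers":90}]'
python3 - <<'E'
from h import *
go(610.4,110.2,130,0)
E
```

```text
clock: 26.0
eef_pos: [565.1, -148.5, 140.9]
eef_rot: [-1.569, -0.002, -3.138]
wrist_force: [0.2, 0.3, 1.2]
finger_gap: 80.5
t=26.0 pos=[ 565.1 -148.5  140.9] yaw=-179.8 gap=80.5 F=[0.2 0.3 1.2] -> tx,ty,tz=[-0.2309  0.0512 -1.2927] turn=0.0010 (-0deg)
```

```bash
python3 -m creep '[{"tx":-0.1,"ty":0,"tz":-0.2,"turn":0,"fingers":90},{"tx":-0.15,"ty":0,"tz":-0.4,"turn":0,"fingers":90},{"tx":-0.2,"ty":0,"tz":-0.6,"turn":0,"fingers":90},{"tx":-0.23,"ty":0,"tz":-0.8,"turn":0,"fingers":90},{"tx":-0.23,"ty":0,"tz":-0.98,"turn":0,"fingers":90},{"tx":-0.23,"ty":0,"tz":-0.98,"turn":0,"fingers":90}]'
python3 - <<'E'
from h import *
go(610.4,110.2,130,0)
E
```

```text
clock: 26.6
eef_pos: [610.4, 50.0, 139.7]
eef_rot: [-1.569, -0.003, -3.134]
wrist_force: [0.2, -0.8, -0.2]
finger_gap: 90.2
t=26.6 pos=[610.4  50.  139.7] yaw=-179.6 gap=90.2 F=[ 0.2 -0.8 -0.2] -> tx,ty,tz=[-0.0024  0.048  -0.3012] turn=0.0024 (-0deg)
```

```bash
python3 -m creep '[{"tx":0,"ty":0,"tz":-0.15,"turn":0,"fingers":90},{"tx":0,"ty":0,"tz":-0.3,"turn":0,"fingers":90},{"tx":0,"ty":0,"tz":-0.3,"turn":0,"fingers":90},{"tx":0,"ty":0,"tz":-0.3,"turn":0,"fingers":90},{"tx":0,"ty":0.15,"tz":-0.3,"turn":0,"fingers":90},{"tx":0,"ty":0.3,"tz":-0.3,"turn":0,"fingers":90},{"tx":0,"ty":0.4,"tz":-0.3,"turn":0,"fingers":90},{"tx":0,"ty":0.45,"tz":-0.3,"turn":0,"fingers":90},{"tx":0,"ty":0.45,"tz":-0.3,"turn":0,"fingers":90}]'
python3 - <<'E'
from h import *
go(610.4,110.2,49.7,0)
E
```

```text
clock: 27.5
eef_pos: [609.3, 108.3, 48.5]
eef_rot: [-1.569, -0.005, -3.135]
wrist_force: [-0.8, -0.5, -1.1]
finger_gap: 89.8
t=27.5 pos=[609.3 108.3  48.5] yaw=-179.6 gap=89.8 F=[-0.8 -0.5 -1.1] -> tx,ty,tz=[-0.0053 -0.0059 -0.0094] turn=0.0021 (-0deg)
```

```bash
python3 -m creep '[{"tx":-0.005,"ty":-0.005,"tz":-0.009,"turn":0,"fingers":90},{"tx":-0.005,"ty":-0.005,"tz":-0.009,"turn":0,"fingers":40},{"tx":-0.005,"ty":-0.005,"tz":-0.009,"turn":0,"fingers":40},{"tx":-0.005,"ty":-0.005,"tz":-0.009,"turn":0,"fingers":40},{"tx":-0.005,"ty":-0.005,"tz":-0.009,"turn":0,"fingers":40},{"tx":-0.005,"ty":-0.005,"tz":-0.009,"turn":0,"fingers":40},{"tx":-0.005,"ty":-0.005,"tz":-0.009,"turn":0,"fingers":40}]' 25
python3 -m creep '[{"tx":0,"ty":-0.05,"tz":0,"turn":0,"fingers":40},{"tx":0,"ty":-0.15,"tz":0,"turn":0,"fingers":40},{"tx":0,"ty":-0.25,"tz":0,"turn":0,"fingers":40},{"tx":0,"ty":-0.4,"tz":0,"turn":0,"fingers":40},{"tx":0,"ty":-0.5,"tz":0,"turn":0,"fingers":40},{"tx":0,"ty":-0.5,"tz":0,"turn":0,"fingers":40}]'
python3 - <<'E'
from h import *
go(562,-231,130,0)
E
```

```text
clock: 28.2
eef_pos: [610.4, 110.2, 49.8]
eef_rot: [-1.569, -0.005, -3.135]
wrist_force: [0.3, 0.3, 2.8]
finger_gap: 57.0
clock: 28.8
eef_pos: [612.1, 110.6, 153.2]
eef_rot: [-1.569, 0.0, -3.135]
wrist_force: [-0.0, 0.2, -1.8]
finger_gap: 57.2
t=28.8 pos=[612.1 110.6 153.2] yaw=-179.6 gap=57.2 F=[-0.   0.2 -1.8] -> tx,ty,tz=[0.2618 0.1187 1.706 ] turn=0.0021 (-0deg)
```

```bash
python3 -m creep '[{"tx":0.1,"ty":0.1,"tz":0.2,"turn":0,"fingers":40},{"tx":0.15,"ty":0.1,"tz":0.4,"turn":0,"fingers":40},{"tx":0.2,"ty":0.1,"tz":0.6,"turn":0,"fingers":40},{"tx":0.25,"ty":0.1,"tz":0.8,"turn":0,"fingers":40},{"tx":0.28,"ty":0.1,"tz":1,"turn":0,"fingers":40},{"tx":0.28,"ty":0.1,"tz":1,"turn":0,"fingers":40}]'
python3 -m creep '[{"tx":0,"ty":0,"tz":0.2,"turn":0,"fingers":40},{"tx":0,"ty":0,"tz":0.4,"turn":0,"fingers":40},{"tx":0,"ty":0,"tz":0.6,"turn":0,"fingers":40},{"tx":0,"ty":0,"tz":0.71,"turn":0,"fingers":40},{"tx":0,"ty":0.2,"tz":0.71,"turn":0,"fingers":40},{"tx":0,"ty":0.4,"tz":0.71,"turn":0,"fingers":40},{"tx":0,"ty":0.45,"tz":0.71,"turn":0,"fingers":40},{"tx":0,"ty":0.45,"tz":0.71,"turn":0,"fingers":40}]'
python3 - <<'E'
from h import *
go(556,-232,11.5,0)
S=med("scene",2);crop(S,225,120,335,230,6,"pics/s18.png"); 
E
```

```text
clock: 29.4
eef_pos: [556.2, -93.6, 132.5]
eef_rot: [-1.569, -0.001, -3.139]
wrist_force: [0.3, 0.5, -0.4]
finger_gap: 56.8
clock: 30.2
eef_pos: [555.8, -235.0, 41.3]
eef_rot: [-1.571, -0.004, -3.139]
wrist_force: [0.1, -0.3, -1.1]
finger_gap: 57.3
t=30.2 pos=[ 555.8 -235.    41.3] yaw=-179.8 gap=57.3 F=[ 0.1 -0.3 -1.1] -> tx,ty,tz=[-0.0014  0.1489 -0.0148] turn=0.0010 (-0deg)
```

View pics/s18.png

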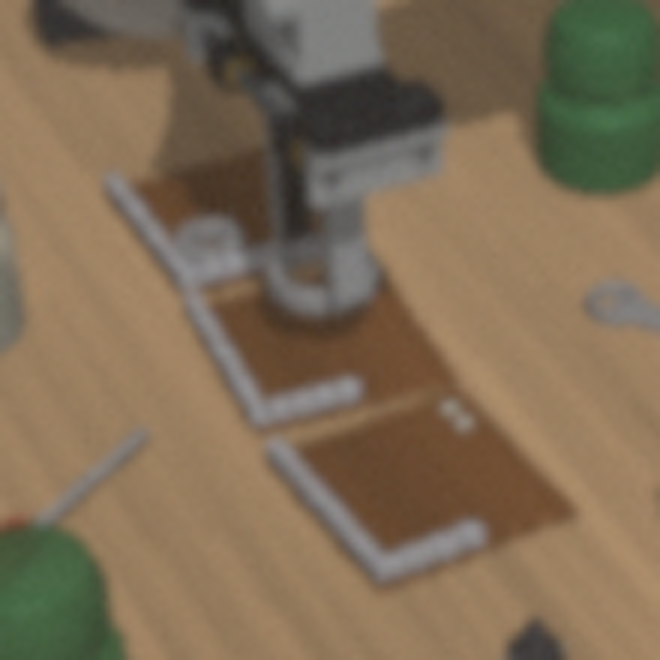

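```bash
python3 -m creep '[{"tx":0,"ty":0.06,"tz":-0.01,"turn":0,"fingers":40},{"tx":0,"ty":0.11,"tz":-0.01,"turn":0,"fingers":40},{"tx":0,"ty":0.13,"tz":-0.01,"turn":0,"fingers":40},{"tx":0,"ty":0.148,"tz":-0.01,"turn":0,"fingers":40},{"tx":0,"ty":0.148,"tz":-0.01,"turn":0,"fingers":40}]'
python3 -m creep '[{"tx":0,"ty":0,"tz":0,"turn":0,"fingers":66},{"tx":0,"ty":0,"tz":0,"turn":0,"fingers":66},{"tx":0,"ty":0,"tz":0,"turn":0,"fingers":66},{"tx":0,"ty":-0.1,"tz":0,"turn":0,"fingers":66},{"tx":0,"ty":-0.2,"tz":0,"turn":0,"fingers":66},{"tx":0,"ty":-0.3,"tz":0,"turn":0,"fingers":30},{"tx":0.2,"ty":-0.3,"tz":0.15,"turn":0,"fingers":30},{"tx":0.2,"ty":-0.3,"tz":0.2,"turn":0,"fingers":30},{"tx":0.2,"ty":-0.3,"tz":0.2,"turn":0,"fingers":30}]'
python3 - <<'E'
from h import *
S=med("scene",2);crop(S,225,120,335,230,6,"pics/s19.png"); 
T=med("top",3); crop(T,390,170,520,250,6,"pics/t19.png")
go()
E
```

```text
clock: 30.8
eef_pos: [557.1, -233.8, 14.2]
eef_rot: [-1.569, -0.0, -3.139]
wrist_force: [-0.5, -0.7, -0.4]
finger_gap: 56.7
clock: 31.7
eef_pos: [517.1, -275.0, 74.8]
eef_rot: [-1.568, 0.001, -3.141]
wrist_force: [-0.1, 1.0, 0.1]
finger_gap: 37.5
t=31.9 pos=[ 517.8 -273.    74.1] yaw=-179.8 gap=29.9 F=[-0.2 -0.   0.3] -> tx,ty,tz=[0. 0. 0.]
```

View pics/t19.png

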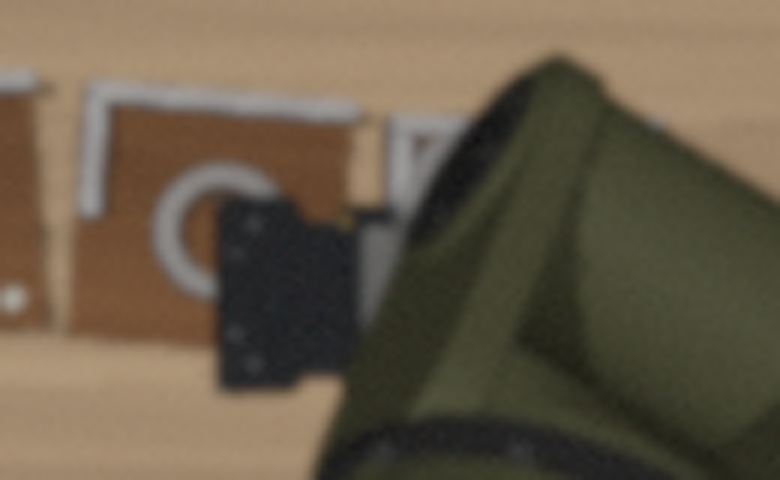

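```bash
python3 -m creep '[{"tx":-0.025,"ty":0,"tz":-0.055,"turn":-0.04,"fingers":30},{"tx":-0.025,"ty":0,"tz":-0.055,"turn":-0.08,"fingers":30},{"tx":-0.025,"ty":0,"tz":-0.055,"turn":-0.12,"fingers":30},{"tx":-0.025,"ty":0,"tz":-0.055,"turn":-0.16,"fingers":30},{"tx":-0.025,"ty":0,"tz":-0.055,"turn":-0.2,"fingers":30},{"tx":-0.025,"ty":0,"tz":-0.055,"turn":-0.227,"fingers":30},{"tx":-0.025,"ty":0.1,"tz":-0.055,"turn":-0.227,"fingers":30},{"tx":-0.025,"ty":0.2,"tz":-0.055,"turn":-0.227,"fingers":30},{"tx":-0.025,"ty":0.2,"tz":-0.055,"turn":-0.227,"fingers":30},{"tx":-0.025,"ty":0.2,"tz":-0.055,"turn":-0.227,"fingers":30}]'
python3 - <<'E'
from h import *
go(522.5,-262,13,41)
S=med("scene",2);crop(S,225,120,335,230,6,"pics/s20.png"); 
E
```

```text
clock: 32.95
eef_pos: [523.0, -261.7, 34.4]
eef_rot: [-1.57, -0.002, -2.424]
wrist_force: [-0.8, -0.4, 0.0]
finger_gap: 30.1
t=33.0 pos=[ 523.  -261.7   34.4] yaw=-138.9 gap=30.1 F=[-0.8 -0.4  0. ] -> tx,ty,tz=[ 0.0028  0.1068 -0.0009] turn=0.0007 (-0deg)
```

View pics/s20.png

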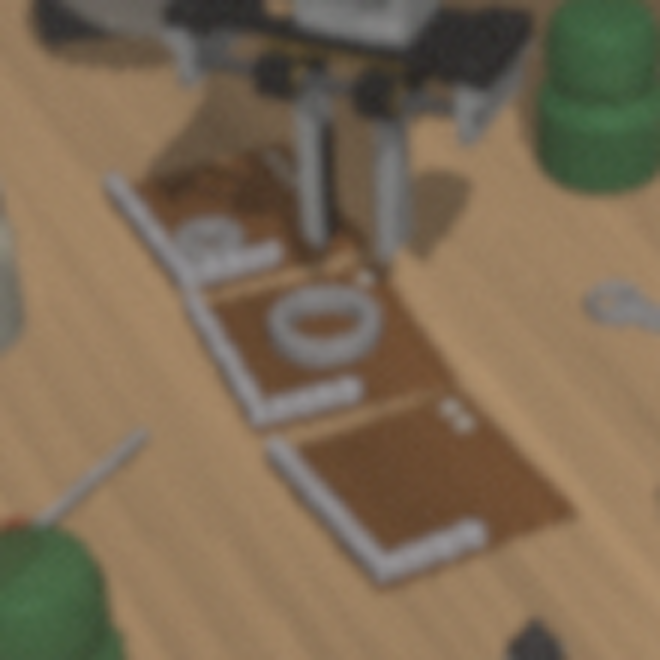

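```bash
python3 -m creep '[{"tx":0,"ty":0.06,"tz":0,"turn":0,"fingers":30},{"tx":0,"ty":0.107,"tz":0,"turn":0,"fingers":30},{"tx":0,"ty":0.107,"tz":0,"turn":0,"fingers":30},{"tx":-0.03,"ty":0.107,"tz":0,"turn":0,"fingers":30},{"tx":-0.06,"ty":0.107,"tz":0,"turn":0,"fingers":30},{"tx":-0.08,"ty":0.107,"tz":0,"turn":0,"fingers":30},{"tx":-0.1,"ty":0.107,"tz":0,"turn":0,"fingers":30},{"tx":-0.12,"ty":0.107,"tz":0,"turn":0,"fingers":30},{"tx":-0.14,"ty":0.107,"tz":0,"turn":0,"fingers":30},{"tx":-0.16,"ty":0.107,"tz":0,"turn":0,"fingers":30},{"tx":-0.18,"ty":0.107,"tz":0,"turn":0,"fingers":30},{"tx":-0.195,"ty":0.107,"tz":0,"turn":0,"fingers":30},{"tx":-0.195,"ty":0.107,"tz":0,"turn":0,"fingers":30}]'
python3 - <<'E'
from h import *
go(557.2,-231.9,13)
E
```

```text
clock: 34.35
eef_pos: [553.0, -236.3, 13.7]
eef_rot: [-1.568, -0.001, -2.424]
wrist_force: [0.3, 0.6, 0.3]
finger_gap: 30.1
t=34.4 pos=[ 553.  -236.3   13.7] yaw=-138.9 gap=30.1 F=[0.3 0.6 0.3] -> tx,ty,tz=[-0.03    0.0034 -0.0028]
```

```bash
python3 -m creep '[{"tx":-0.008,"ty":0,"tz":0,"turn":0,"fingers":30},{"tx":-0.016,"ty":0,"tz":0,"turn":0,"fingers":30},{"tx":-0.022,"ty":0,"tz":0,"turn":0,"fingers":30},{"tx":-0.022,"ty":0,"tz":0,"turn":0,"fingers":30}]'
python3 -m creep '[{"tx":-0.005,"ty":0,"tz":0,"turn":0,"fingers":30},{"tx":-0.01,"ty":0,"tz":0,"turn":0,"fingers":30},{"tx":-0.01,"ty":0,"tz":0,"turn":0,"fingers":30}]'
```

```text
clock: 34.75
eef_pos: [556.3, -233.4, 13.6]
eef_rot: [-1.568, -0.001, -2.424]
wrist_force: [-0.8, 0.3, -0.6]
finger_gap: 29.8
clock: 35.05
eef_pos: [556.9, -232.6, 13.5]
eef_rot: [-1.569, -0.003, -2.424]
wrist_force: [-8.2, -4.9, 2.2]
finger_gap: 30.0
```

```bash
python3 -m creep '[{"tx":-0.005,"ty":0,"tz":0,"turn":0,"fingers":30},{"tx":-0.01,"ty":0,"tz":0,"turn":0,"fingers":30},{"tx":-0.01,"ty":0,"tz":0,"turn":0,"fingers":30}]'
```

```text
clock: 35.35
eef_pos: [557.1, -232.4, 13.5]
eef_rot: [-1.57, -0.006, -2.424]
wrist_force: [-11.6, -8.5, 4.3]
finger_gap: 30.0
```

Firm contact in both x and y. I'll back off, retreat clear and check both bays.

```bash
python3 -m creep '[{"tx":0.1,"ty":0,"tz":0,"turn":0,"fingers":30},{"tx":0.2,"ty":-0.05,"tz":0,"turn":0,"fingers":30},{"tx":0.3,"ty":-0.2,"tz":0,"turn":0,"fingers":30},{"tx":0.3,"ty":-0.4,"tz":0,"turn":0,"fingers":30},{"tx":0.5,"ty":-0.6,"tz":0,"turn":0,"fingers":30},{"tx":0.7,"ty":-0.6,"tz":0,"turn":0,"fingers":30},{"tx":0.7,"ty":-0.6,"tz":0,"turn":0,"fingers":30},{"tx":0.7,"ty":-0.6,"tz":0,"turn":0,"fingers":30}]'
cat > chk.py <<'E'
from bay import *
T=med("top",4); S=med("scene",4)
crop(S,225,120,335,230,6,"pics/s21.png"); crop(T,390,170,520,250,6,"pics/t21.png")
cv2.imwrite("pics/full.png",T["frame"][:,:,::-1])
go()
for n,p0,rr,bore in ((1,(562,-229.1,-.07),29,20),(3,(553,-361.2,.008),19,10)):
  for nm,c in (("T",T),("S",S)):
    R=box(-68,68,-64,64,0,6)
    q=np.array([proj(c,g+[p0[0],p0[1],0]) for g in R]); b=(*q.min(0).astype(int),*q.max(0).astype(int)+1)
    u0,v0,u1,v1=b; f=c["frame"][v0:v1,u0:u1].astype(np.float32)
    th=np.linspace(0,2*np.pi,48,endpoint=False)
    def model(p):
        x,y,a,dx,dy=p; m=render(c,p[:3],b); Rz=np.array([[np.cos(a),-np.sin(a)],[np.sin(a),np.cos(a)]])
        cx,cy=Rz@np.array([47+dx,49.5+dy])+[x,y]
        def circ(r,z): return np.array([proj(c,[cx+r*np.cos(t),cy+r*np.sin(t),z]) for t in th])
        def hull(P,im):
            Q=((P+.5-[u0,v0])*UP-.5); cv2.fillConvexPoly(im,cv2.convexHull((Q*16).round().astype(np.int32)),1.,shift=4); return im
        z=lambda:np.zeros(((v1-v0)*UP,(u1-u0)*UP),np.float32)
        o=hull(np.vstack([circ(rr,6),circ(rr,18)]),z()); h=hull(circ(bore,6),z())*hull(circ(bore,18),z()); o-=h*o
        o=cv2.resize(cv2.GaussianBlur(o,(0,0),UP*.8),(u1-u0,v1-v0),interpolation=cv2.INTER_AREA)
        pl=np.clip(m,0,1);st=np.clip(m-1,0,1)
        return np.stack([np.ones_like(m),pl*(1-o),st*(1-o),o],-1).reshape(-1,4)
    def cost(p):
        w=model(p); s=np.linalg.lstsq(w,f.reshape(-1,3),rcond=None)[0]; return float(((w@s-f.reshape(-1,3))**2).mean())
    p0_=np.array([*p0,-rr,-rr],float)
    r=min((minimize(cost,p0_+d,method="Nelder-Mead",options=dict(initial_simplex=(p0_+d)+np.vstack([np.zeros(5),np.diag([3,3,.05,4,4])]),xatol=.02,fatol=1e-3,maxiter=900)) for d in (np.zeros(5),np.array([2,-2,.02,-3,-3]))),key=lambda r:r.fun)
    print(n,nm,"ring from corner",r.x[3:].round(1),"want",-rr,"bay",r.x[:2].round(1),np.degrees(r.x[2]).round(1),round(r.fun,1))
E
python3 chk.py
```

```text
clock: 36.15
eef_pos: [451.9, -324.3, 134.6]
eef_rot: [-1.57, -0.006, -2.426]
wrist_force: [0.4, 0.7, 0.1]
finger_gap: 30.0
t=36.5 pos=[ 452.4 -323.5  134.1] yaw=-138.8 gap=29.6 F=[ 0.1  0.1 -0. ] -> tx,ty,tz=[0. 0. 0.]
1 T ring from corner [-29.6 -28.5] want -29 bay [ 560.3 -229.7] -3.8 110.7
1 S ring from corner [-28.9 -29.7] want -29 bay [ 561.9 -229.1] -4.7 269.0
3 T ring from corner [-18.9 -18.8] want -19 bay [ 551.5 -361.9] 0.8 221.2
3 S ring from corner [-17.  -17.4] want -19 bay [ 553.6 -361. ] 0.4 219.0
```

View pics/s21.png

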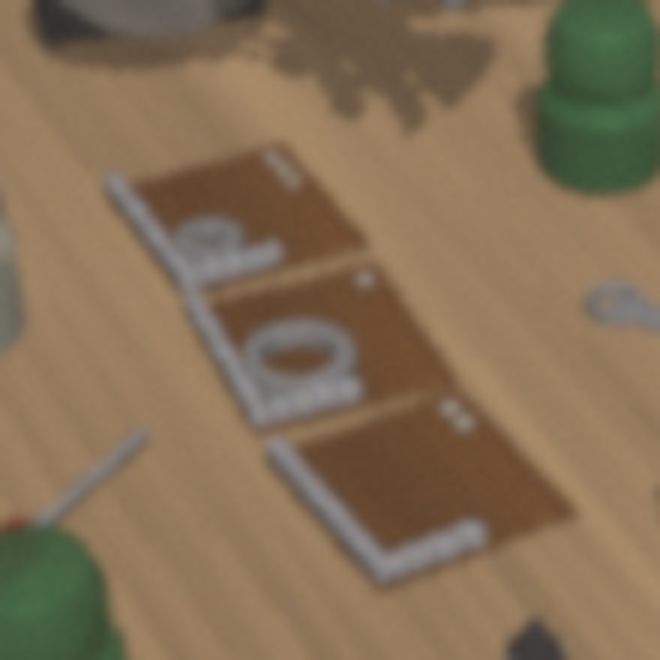

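View pics/t21.png

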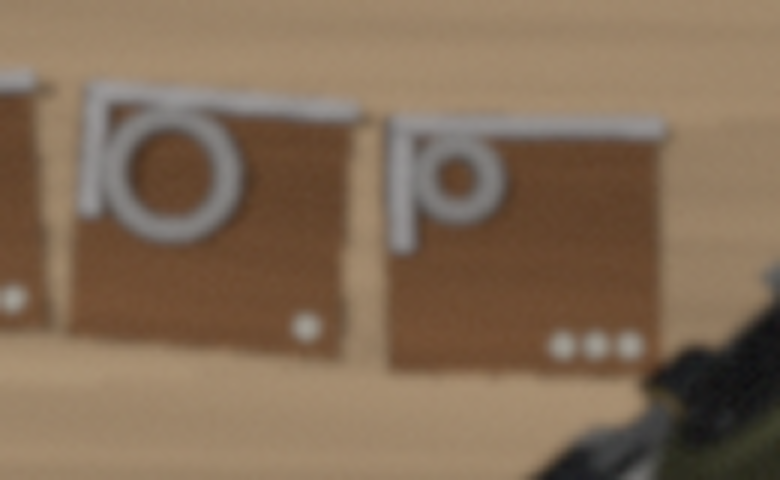

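View pics/full.png

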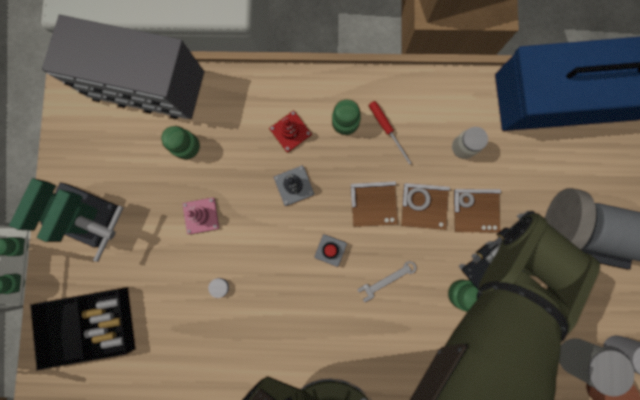

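```bash
python3 -c "
from cell import manip
print(manip.sign_off())"
```

```text
the job is handed in; nothing more can be done
None
```

I ran the whole job in one pass and handed it in at about 36.5 s on the robot's clock. The hand-in gave no verdict.

**What was done:** only the large and small rings were there today. I slid the large ring onto step 1 and the small ring onto step 3, and the camera showed both level on the mandrel together. I then pressed the record button and let it go. After that the small ring went to bay 3 and the large ring to bay 1, each pushed into its corner until the wrist force showed contact in both x and y.

**Last checks on where each ring sits from its corner:**

| Ring | Wanted (x = y, mm) | Top camera (x, y, mm) | Scene camera (x, y, mm) |
|---|---|---|---|
| Large | -29 | -29.6, -28.5 | -28.9, -29.7 |
| Small | -19 | -18.9, -18.8 | -17.0, -17.4 |

**What disagreed or was rough:**
- **Cameras:** they differ by up to 2 mm, about the calibration error. The scene camera's small-ring reading would put the ring inside the stops, so I trusted the top camera and the contact forces.
- **Button:** it stopped at a TCP height reading of 39.7 mm instead of the expected 37 mm, with 69 N at the wrist. I took this as fully down, with the height reading about 3 mm high. The picture afterwards shows the cap back up.
- **Large ring:** it was let go about 3 mm above the plate, and lay flat afterwards.
- **Other items:** in the last top view nothing else on the bench looks moved. The arm partly covers insulator_c there.

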